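Stand the fallen vice jaw up and put it back in its rack

TASK

A spare vice jaw has fallen over on the bench. Stand it upright on its foot on the bench and let go of it there; then take it again by the faces that stay free in the rack and put it, tongue up, into the empty middle holder of the jaw rack, keeping hold of it until it sits fully home and straight: do not drop it in. Leave the two jaws already in the rack, the round steel offcut and the wrench where they are, and let go of the jaw at the end.

Things in the scene. Friction and masses are not known exactly. Their poses are not given: they have to be found in the camera images.
- jaw_mid (a point): Centre of the fallen jaw, an aluminium block 120 x 56 x 36 mm, 0.5-0.75 kg, lying on a broad (120 x 56) face. The centre is 18 mm above the bench while it lies, 60 mm once it stands. Its x axis runs lengthwise from plain foot to head (up when standing), y across the 56 mm width, z across the 36 mm thickness. The head's last 20 mm is a tongue, full width, 20 mm thick, centred; else plain.
- pocket (a point): Nominal centre of the empty middle pocket's floor, 12 mm above the bench; z up. Its holder is clamped by hand: the real pocket lies up to 4 mm either way along y from here (square to it, exact in x), so find it by touch or sight. It is 15 mm deep, 38.5 mm along x (takes the jaw's thickness), 57.5 mm along y (its width), rim chamfered 1.5 mm. Either way round fits.
- rack: The jaw rack, fixed: three black plastic holders in a row along y, each 90 mm (x) by about 70 mm (y) by 27 mm high, with one pocket each, 76 mm apart; the outer two are filled and their jaws stand only 16 to 24 mm beside the middle jaw, so fingers fit only on its x sides. Origin on the bench, below the nominal pocket centre. A flat 4 mm strip runs along each x side.
- left_mid (a point): Centre of the jaw standing in the rack's pocket at +y: like the fallen one but 118 mm long; its top is 130 mm above the bench. It is loose in its pocket. Its z axis points up.
- right_mid (a point): Centre of the jaw standing in the rack's pocket at -y, the same as the other, loose. Its z axis points up.
- wrench: Open-ended wrench lying flat near the robot, along its x axis, about 180 mm long; a bystander.
- slug: Steel round offcut standing on end, 48 mm diameter, 50 mm high; origin at the centre of its underside. A bystander.
Mind the look-alikes: they are no part of the job. What is shaped like the part that bears left_mid but blue is not meant. Leave any purple look-alike of the part that bears right_mid alone.

How it is judged:
By the outcome, as a careful person would: the job done as asked, in the order asked, and still so for the second after the job is handed in, with the robot touching nothing.
It also fails if it takes over 72 s, if anything falls off the work surface, if the arm or the gripper's body presses on something with over 40 N, if the wrist force passes 120 N, or if a joint passes its speed limit or range.

ROBOT

A 6-joint arm with a two-finger parallel gripper is mounted at the origin on the work surface. World frame = base frame: x ahead of the robot, y to its left, z up, the work surface at z = 0. Lengths are in m, angles in rad, forces in N, time in s.
With the tool pointing down it reaches from about 0.35 to 0.775 m from the base axis. Payload 7.3 kg.
Tool frame: the origin (TCP) lies at the very end of the fingers, on their centre line; the grasp point (between the pads) lies 19 mm behind it (manip.grasp_offset is the distance from the TCP to the grasp point, in m); z points along the fingers, y is the line along which they close (so a half turn about z gives the same grasp; the last joint's range is limited). The gripper opens to 92 mm and grips with 3 to 60 N. Pads are 19 mm wide; open, the fingers measure 130 mm over their backs; the gripper's body (75 mm by 190 mm) begins 47 mm behind the grasp point.
Start: joints at [1.165, 0.342, 1.524, -0, 1.275, -0.146], TCP at [0.135, 0.507, 0.227] pointing down, gripper open.
Joint ranges: [-2.53, 2.53], [-0.77, 2.02], [0.04, 2.7], [-1, 4.14], [0.28, 2.66], [-3.11, 3.11]. Speed limits (rad/s): [2.57, 2.57, 3.14, 3.14, 3.14, 3.14].

INTERFACE

Orientations are given as a 3x3 rotation matrix whose columns are the frame's x, y, z axes.
In Python, from station import sense, optics, order, spotter, manip gives the robot as it stands.
- The arm moves only by the tool apply_moves, never from a script. Its argument "commands" is a list of rows, each an object of numbers: "fingers": the opening, from 0 (shut) to 1 (fully open); "x", "y", "z": the shift along the tool's x, y, z normalised to -1 to 1, where 1 is 0.8 m; "wx", "wy", "wz": the turn, a rotation vector about the tool's x, y, z normalised to -1 to 1, where 1 is 90 degrees. In form: [{"fingers": .., "x": .., "y": .., "z": .., "wx": .., "wy": .., "wz": ..}, ...]. A call has 1 to 8 rows; each row is the pose to reach, as a shift and turn from the pose commanded when the call began, along the tool's axes at that moment; what a row does not reach only later rows make up. A row lasts 1/12 s, in which the tool goes at most 41.7 mm and 7.16 degrees, less where a joint would pass 70% of its speed; a pose out of reach is approached as far as the arm can. A call with a number of a shift or a turn outside -1 to 1 is refused whole. A call with a gripper value outside its range is refused whole. The fingers move at their own pace and stop on an object; "squeeze" is the grip in N (left out, the last holds). Time passes only in rows, so rows that repeat a pose let the fingers close. It gives the time, the measured TCP pose, the force, the opening and the grip force at its end, in the units of the state.
- sense(): the state, without advancing time (a new reading comes with each control period).
- optics.get_image(name): name is "scene" or "side" or "wrist"; returns a dict with "img" (480x640x3 uint8, red, green, blue), "range_z" (480x640 float32, m along the optical axis (not along the pixel's ray), 0 where there is no reading), "mtx" (3x3 intrinsics, pixels), "eye" and "attitude" of the camera in the world. Camera axes: x right, y up, looking along -z (the intrinsics and any distortion apply to the point x, -y, -z); pixel columns grow to the right and rows downward; lengths in m; the calibration is good to about 2 mm. A picture is of the moment at which its call begins.
- order.close_job(): hands the job in; it is judged then, once.
Trained networks look in the newest picture that a camera, given by its name, has taken for a name from the list of things; names that differ only in an ending like _2 or _b are one class to them, and where a whole thing is asked for, a point or a joint stands for the part that bears it (a point fixed in the world has none). Each returns a list of dicts, best first, with "p" (0 to 1); they miss things now and then, are a little off and sometimes report something else, mostly with a low value. They report only what shows in the picture. A call takes as long as a camera call. They do not tell look-alikes from the thing itself.
- spotter.find_in(name, camera): "rect" ([left, top, right, bottom] in pixels, round what is visible of it).
- spotter.cut_out(name, camera): "mask" (480x640 bool, what is visible of it) and "rect" ([left, top, right, bottom] in pixels, round what is visible of it).
The state is a dict: "time": time; "q": joint angles; "joint_vel": joint speeds; "effort": joint torques, N m; "tcp_pos": TCP position; "tool_rot": TCP orientation; "contact_force": force on the tool from outside, world axes, zero at the start; "wrist_torque": the same for the moment, N m; "grip_width": finger opening in m; "gripper_force": force on a finger pad.
Only numpy, scipy, OpenCV 4.12 (cv2) and the standard library are available. Lean on these libraries where they do the work, as an engineer would, in place of code of your own. Each camera call takes 0.05 s, during which the arm holds its last target. There are 200 camera calls.

## Working session

There is one attempt and no reset: what is moved stays moved. The work goes in short steps, Python scripts to look and compute and a tool call to move; the robot and the scene stay as the last step left them, time stands still between calls to the robot, and variables do not carry over. Pictures are saved under pics/ and viewed, at most 10 in all, crops included, and the job is handed in when it is done.

Besides the shell and the picture viewer there is one more tool, called by a JSON object that holds its "op" and its "data", one argument or row to a line. apply_moves: Moves the arm, as the interface text tells. Its arguments: {"type":"object","properties":{"commands":{"type":"array","items":{"type":"object","properties":{"fingers":{"type":"number"},"x":{"type":"number"},"y":{"type":"number"},"z":{"type":"number"},"wx":{"type":"number"},"wy":{"type":"number"},"wz":{"type":"number"}}}},"squeeze":{"type":"number"}},"required":["commands"]}

```bash
ls; mkdir -p pics; cat > h.py <<'E'
import numpy as np, cv2
from station import sense, optics, order, spotter, manip
def cloud(d):
    K=d["mtx"]; z=d["range_z"]; v,u=np.mgrid[0:480,0:640]
    c=np.stack([(u-K[0,2])/K[0,0]*z,-(v-K[1,2])/K[1,1]*z,-z],-1)
    P=c@np.array(d["attitude"]).T+np.array(d["eye"]); P[z==0]=np.nan
    return P
def save(d,n,crop=None,s=1):
    im=d["img"][:,:,::-1]
    if crop: im=im[crop[1]:crop[3],crop[0]:crop[2]]
    cv2.imwrite("pics/"+n+".png",cv2.resize(im,None,fx=s,fy=s))
E
python3 - <<'E'
from h import *
for c in ["scene","side"]:
    d=optics.get_image(c); save(d,c); np.savez(c+".npz",**d); P=cloud(d)
    print(c,d["eye"],d.get("dist"),list(d))
    for n in ["jaw_mid","rack","left_mid","right_mid","wrench","slug"]:
        for r in spotter.cut_out(n,c)[:4]:
            m=r["mask"]; q=P[m]; q=q[~np.isnan(q[:,0])]
            print(n,round(r["p"],2),np.round(r["rect"]),len(q) and np.round(np.median(q,0),3))
print(sense(), manip.grasp_offset)
E
```

```text
pics
scene [ 1.26974895 -0.59954702  0.82947426] None ['img', 'range_z', 'mtx', 'eye', 'attitude']
jaw_mid 0.73 [338. 213. 392. 253.] [0.581 0.186 0.033]
rack 0.56 [156. 288. 275. 376.] [ 0.594 -0.23   0.02 ]
left_mid 0.72 [179. 227. 214. 285.] [ 0.422 -0.188  0.07 ]
left_mid 0.55 [220. 250. 257. 303.] [ 0.557 -0.169  0.09 ]
right_mid 0.78 [166. 295. 207. 353.] [ 0.588 -0.315  0.09 ]
right_mid 0.76 [209. 335. 251. 391.] [ 0.712 -0.313  0.095]
right_mid 0.72 [324. 282. 351. 314.] [ 0.698 -0.027  0.044]
wrench 0.7 [251. 230. 309. 262.] [0.456 0.012 0.007]
slug 0.91 [326. 284. 349. 314.] [ 0.698 -0.028  0.044]
side [ 0.13249208 -0.45354816  0.60411396] None ['img', 'range_z', 'mtx', 'eye', 'attitude']
rack 0.97 [347. 307. 506. 418.] [ 0.523 -0.276  0.014]
left_mid 0.72 [366. 225. 390. 256.] [ 0.677 -0.024  0.041]
left_mid 0.68 [309. 322. 349. 406.] [ 0.392 -0.188  0.084]
left_mid 0.58 [364. 262. 410. 332.] [ 0.532 -0.166  0.093]
right_mid 0.72 [454. 306. 515. 385.] [ 0.562 -0.31   0.096]
right_mid 0.59 [503. 264. 541. 342.] [ 0.689 -0.305  0.083]
wrench 0.85 [232. 263. 311. 331.] [0.442
[... 183 characters left out ...]
00, -1.46006024e-01]), 'joint_vel': array([ 0.00015662, -0.00041849,  0.00120055,  0.00100801, -0.00156998,
        0.00010728]), 'effort': array([ 7.25533187e-05, -4.31006134e+01, -2.44449520e+01,  7.18097202e-02,
        4.78522608e-02,  9.81948517e-06]), 'tcp_pos': array([0.13484213, 0.50740966, 0.22677306]), 'tool_rot': array([[-9.66446243e-01,  2.56868948e-01,  5.54521381e-05],
       [ 2.56868954e-01,  9.66446231e-01,  1.50622948e-04],
       [-1.49011516e-05,  1.59812915e-04, -9.99999987e-01]]), 'contact_force': array([-0.03940333,  0.22397103, -0.08802734]), 'wrist_torque': array([ 0.00845509,  0.05273788, -0.0278364 ]), 'gripper_force': 0.0, 'grip_width': 0.09188257141702302} 0.0188
```

View pics/scene.png

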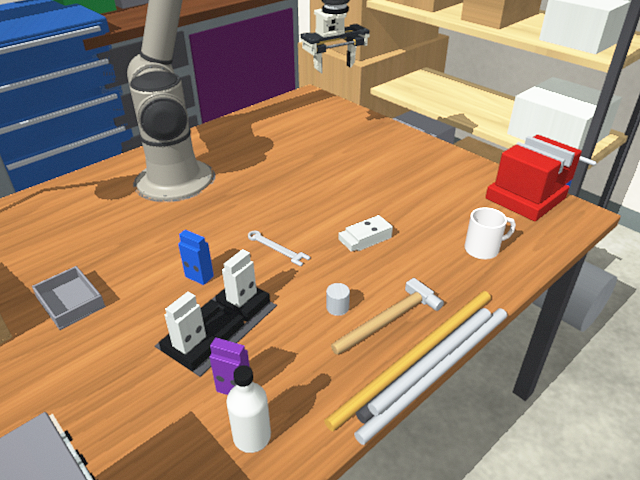

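View pics/side.png

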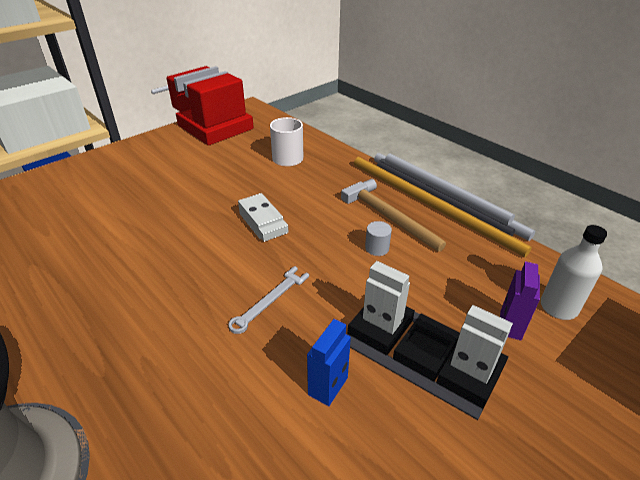

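Candidates for the fallen jaw:
- white block lying, scene (366,232) / side (263,217)
- white jaws standing in the rack, scene (185,322) and (239,278)
- blue jaw, scene (196,257)
- purple jaw, scene (228,367)

I choose the lying white one. I'll measure it and the rack, and check a crop.

```bash
python3 - <<'E'
from h import *
d=dict(np.load("scene.npz")); P=cloud(d); 
s=dict(np.load("side.npz")); Q=cloud(s)
a=cv2.resize(d["img"][200:265,325:405],(400,325)); b=cv2.resize(s["img"][185:250,225:305],(400,325))
cv2.imwrite("pics/crop.png",np.hstack([a,b])[:,:,::-1])
for nm,X in (("scene",P),("side",Q)):
    roi=(abs(X[...,0]-.58)<.11)&(abs(X[...,1]-.186)<.11)
    print(nm,"bench",np.nanmedian(X[...,2][roi&(abs(X[...,2])<.01)]))
    for lo,hi in ((.031,.042),(.012,.042),(.02,.031)):
        q=X[roi&(X[...,2]>lo)&(X[...,2]<hi)]
        print(lo,len(q),cv2.minAreaRect((q[:,:2]*1000).astype(np.float32)),np.median(q,0).round(4))
    roi=(abs(X[...,0]-.57)<.13)&(abs(X[...,1]+.24)<.16)
    q=X[roi&(X[...,2]>.02)&(X[...,2]<.031)]
    print("rack",cv2.minAreaRect((q[:,:2]*1000).astype(np.float32)))
    q=X[roi&(X[...,2]>.12)&(X[...,2]<.135)]
    for k in (0,1):
        t=q[(q[:,1]>-.24)==k]; print("top",len(t),cv2.minAreaRect((t[:,:2]*1000).astype(np.float32)),t[:,2].mean() if len(t) else 0)
E
```

```text
scene bench 0.00045681679819020715
0.031 655 ((569.4844970703125, 195.77828979492188), (117.57544708251953, 61.25874328613281), 78.27267456054688) [0.5732 0.1991 0.0362]
0.012 1089 ((569.36376953125, 192.85731506347656), (123.38861083984375, 61.43166732788086), 78.82966613769531) [0.5778 0.1838 0.0344]
0.02 294 ((570.6395874023438, 192.5372772216797), (122.73664093017578, 59.33776092529297), 77.11289978027344) [0.5812 0.1505 0.0272]
rack ((594.6864013671875, -230.35842895507812), (164.46107482910156, 235.77413940429688), 12.428566932678223)
top 367 ((628.2940673828125, -297.2552185058594), (130.96206665039062, 58.411949157714844), 12.705451011657715) 0.12870076149772183
top 283 ((544.6338500976562, -159.55038452148438), (23.626501083374023, 58.828094482421875), 11.215673446655273) 0.1285259304909177
side bench 0.000530509831483339
0.031 861 ((571.2960815429688, 204.44854736328125), (103.6456298828125, 56.816307067871094), 78.75088500976562) [0.5686 0.2002 0.0365]
0.012 1373 ((569.0059204101562, 194.5169677734375), (124.02071380615234, 57.433807373046875), 78.75088500976562) [0.5621 0.1816 0.0354]
0.02 373 ((568.6372680664062, 193.57186889648438), (120.22513580322266, 56.27510070800781), 79.12887573242188) [0.5521 0.1475 0.0279]
rack ((599.5751953125, -226.24388122558594), (171.99595642089844, 233.61463928222656), 11.693501472473145)
top 711 ((623.374267578125, -297.9586486816406), (120.22703552246094, 56.07744216918945), 9.793107986450195) 0.12849796848115655
top 540 ((544.4689331054688, -157.56068420410156), (21.9689884185791, 56.86187744140625), 10.975836753845215) 0.1284426669529747
```

View pics/crop.png

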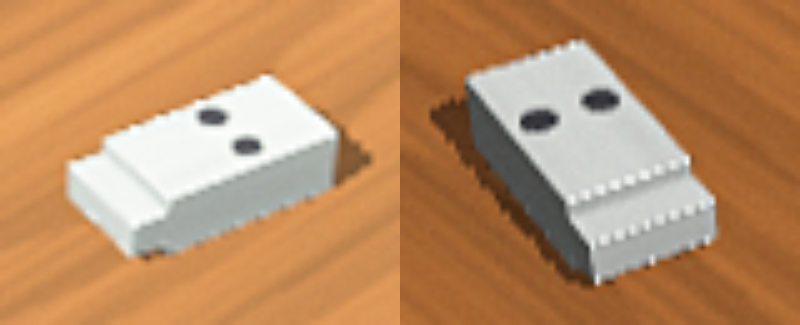

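The crop confirms it. It is the plain white jaw lying flat, with the tongue at the lower left in scene (345,240) and lower right in side (275,235), so the head points towards -y. I'll grasp it across the 56 mm width with the tool tilted 45° over the head, so that standing it up also ends at 45°.

```bash
cat >> h.py <<'E'
from scipy.spatial.transform import Rotation as Ro
def ang(t): t=np.radians(t); return np.array([np.cos(t),np.sin(t),0])
def tool(xdeg,tilt=0):  # tool down with x axis at heading xdeg, then turned about own y
    x=ang(xdeg); z=np.array([0,0,-1.]); return np.stack([x,np.cross(z,x),z],1)@Ro.from_euler("y",tilt,degrees=True).as_matrix()
def row(p,R,st=None):
    st=st or sense(); R0=np.array(st["tool_rot"])
    s=R0.T@(np.array(p)-st["tcp_pos"])/.8; w=Ro.from_matrix(R0.T@R).as_rotvec()/(np.pi/2)
    print("xyz",s.round(4),"w",w.round(4),"rows",max(np.linalg.norm(s)*800/41.7,np.linalg.norm(w)*90/7.16).round(1))
E
python3 - <<'E'
from h import *
R=tool(78.5,45); G=np.array([.5695,.194,.026])-.015*ang(78.5); t=G+.0188*R[:,2]
print(t,R); row(t-.12*R[:,2],R); row(t,R)
E
```

```text
[0.5691598  0.19232786 0.01270639] [[ 0.14097442  0.9799247   0.14097442]
 [ 0.6929114  -0.19936793  0.6929114 ]
 [ 0.70710678  0.         -0.70710678]]
xyz [-0.6321 -0.3471  0.1615] w [-0.3762  0.3991  0.9085] rows 14.2
xyz [-0.6258 -0.2412  0.2676] w [-0.3762  0.3991  0.9085] rows 13.9
```

{"op": "apply_moves", "data": {
  "commands": [
    {"fingers": 1, "x": -0.632, "y": -0.347, "z": 0.1615, "wx": -0.376, "wy": 0.399, "wz": 0.9085},
    {"fingers": 1, "x": -0.632, "y": -0.347, "z": 0.1615, "wx": -0.376, "wy": 0.399, "wz": 0.9085},
    {"fingers": 1, "x": -0.632, "y": -0.347, "z": 0.1615, "wx": -0.376, "wy": 0.399, "wz": 0.9085},
    {"fingers": 1, "x": -0.632, "y": -0.347, "z": 0.1615, "wx": -0.376, "wy": 0.399, "wz": 0.9085},
    {"fingers": 1, "x": -0.632, "y": -0.347, "z": 0.1615, "wx": -0.376, "wy": 0.399, "wz": 0.9085},
    {"fingers": 1, "x": -0.632, "y": -0.347, "z": 0.1615, "wx": -0.376, "wy": 0.399, "wz": 0.9085},
    {"fingers": 1, "x": -0.632, "y": -0.347, "z": 0.1615, "wx": -0.376, "wy": 0.399, "wz": 0.9085},
    {"fingers": 1, "x": -0.632, "y": -0.347, "z": 0.1615, "wx": -0.376, "wy": 0.399, "wz": 0.9085}
  ]
}}

```text
time: 1.37
tcp_pos: [0.372, 0.2812, 0.1542]
tool_rot: [[-0.404, 0.913, -0.052], [0.792, 0.378, 0.48], [0.458, 0.153, -0.876]]
contact_force: [0.9, 1.7, -0.2]
grip_width: 0.0919
gripper_force: 0.0
```

```bash
python3 - <<'E'
from h import *
R=tool(78.5,45); G=np.array([.5695,.194,.026])-.015*ang(78.5); t=G+.0188*R[:,2]
print(sense()["q"],sense()["tcp_pos"]); row(t-.12*R[:,2],R)
E
```

```text
[ 0.13172844  0.27711371  1.98185586  0.62461842  0.97050567 -0.68206847] [0.37200639 0.28118839 0.1542024 ]
xyz [-0.2938  0.1136 -0.0529] w [-0.1473  0.1583  0.3608] rows 6.1
```

{"op": "apply_moves", "data": {
  "commands": [
    {"fingers": 1, "x": -0.294, "y": 0.1136, "z": -0.053, "wx": -0.147, "wy": 0.158, "wz": 0.361},
    {"fingers": 1, "x": -0.294, "y": 0.1136, "z": -0.053, "wx": -0.147, "wy": 0.158, "wz": 0.361},
    {"fingers": 1, "x": -0.294, "y": 0.1136, "z": -0.053, "wx": -0.147, "wy": 0.158, "wz": 0.361},
    {"fingers": 1, "x": -0.294, "y": 0.1136, "z": -0.053, "wx": -0.147, "wy": 0.158, "wz": 0.361},
    {"fingers": 1, "x": -0.294, "y": 0.1136, "z": -0.053, "wx": -0.147, "wy": 0.158, "wz": 0.361},
    {"fingers": 1, "x": -0.294, "y": 0.1136, "z": -0.053, "wx": -0.147, "wy": 0.158, "wz": 0.361},
    {"fingers": 1, "x": -0.294, "y": 0.1136, "z": -0.053, "wx": -0.147, "wy": 0.158, "wz": 0.361},
    {"fingers": 1, "x": -0.294, "y": 0.1136, "z": -0.053, "wx": -0.147, "wy": 0.158, "wz": 0.361}
  ]
}}

```text
time: 2.03
tcp_pos: [0.5531, 0.1092, 0.0964]
tool_rot: [[0.14, 0.981, 0.138], [0.696, -0.196, 0.69], [0.704, -0.001, -0.71]]
contact_force: [-0.4, -1.0, 0.0]
grip_width: 0.0918
gripper_force: 0.0
```

```bash
python3 - <<'E'
from h import *
R=tool(78.5,45); G=np.array([.5695,.194,.026])-.015*ang(78.5); t=G+.0188*R[:,2]
print(sense()["q"],sense()["tcp_pos"],t-.12*R[:,2]); row(t,R)
d=optics.get_image("wrist"); save(d,"w1"); X=cloud(d)
roi=(abs(X[...,0]-.57)<.11)&(abs(X[...,1]-.194)<.11)
for lo,hi in ((.033,.042),(.012,.042)):
    q=X[roi&(X[...,2]>lo)&(X[...,2]<hi)]
    print(lo,len(q),cv2.minAreaRect((q[:,:2]*1000).astype(np.float32)),np.median(q,0).round(4))
E
```

```text
[-0.36052577  0.62125552  1.78283505  0.89002527  1.10571906 -0.73293641] [0.55306222 0.10924491 0.09637585] [0.55224287 0.1091785  0.09755921]
xyz [ 0.0015 -0.0006  0.1487] w [-0.0018  0.0028  0.0009] rows 2.9
0.033 8372 ((570.1294555664062, 204.75706481933594), (100.56790161132812, 56.098426818847656), 78.76278686523438) [0.5691 0.1975 0.0361]
0.012 11432 ((568.1862182617188, 194.94065856933594), (120.56970977783203, 56.112606048583984), 78.79227447509766) [0.5662 0.1807 0.0358]
```

{"op": "apply_moves", "data": {
  "commands": [
    {"fingers": 1, "x": 0.001, "y": -0.002, "z": 0.05},
    {"fingers": 1, "x": 0.002, "y": -0.0024, "z": 0.1},
    {"fingers": 1, "x": 0.002, "y": -0.0024, "z": 0.13},
    {"fingers": 1, "x": 0.002, "y": -0.0024, "z": 0.1487, "wy": 0.003},
    {"fingers": 1, "x": 0.002, "y": -0.0024, "z": 0.1487, "wy": 0.003},
    {"fingers": 0.55, "x": 0.002, "y": -0.0024, "z": 0.1487, "wy": 0.003},
    {"fingers": 0.3, "x": 0.002, "y": -0.0024, "z": 0.1487, "wy": 0.003},
    {"fingers": 0.3, "x": 0.002, "y": -0.0024, "z": 0.1487, "wy": 0.003}
  ],
  "squeeze": 45
}}

```text
schema error: expected keys fingers, x, y, z, wx, wy, wz
```

{"op": "apply_moves", "data": {
  "commands": [
    {"fingers": 1, "x": 0.001, "y": -0.002, "z": 0.05, "wx": 0, "wy": 0, "wz": 0},
    {"fingers": 1, "x": 0.002, "y": -0.0024, "z": 0.1, "wx": 0, "wy": 0, "wz": 0},
    {"fingers": 1, "x": 0.002, "y": -0.0024, "z": 0.13, "wx": 0, "wy": 0, "wz": 0},
    {"fingers": 1, "x": 0.002, "y": -0.0024, "z": 0.1487, "wx": 0, "wy": 0.003, "wz": 0},
    {"fingers": 1, "x": 0.002, "y": -0.0024, "z": 0.1487, "wx": 0, "wy": 0.003, "wz": 0},
    {"fingers": 0.55, "x": 0.002, "y": -0.0024, "z": 0.1487, "wx": 0, "wy": 0.003, "wz": 0},
    {"fingers": 0.3, "x": 0.002, "y": -0.0024, "z": 0.1487, "wx": 0, "wy": 0.003, "wz": 0},
    {"fingers": 0.3, "x": 0.002, "y": -0.0024, "z": 0.1487, "wx": 0, "wy": 0.003, "wz": 0}
  ],
  "squeeze": 45
}}

```text
time: 2.75
tcp_pos: [0.5663, 0.1949, 0.0155]
tool_rot: [[0.136, 0.981, 0.138], [0.693, -0.194, 0.694], [0.708, 0.001, -0.707]]
contact_force: [0.0, -0.6, 0.0]
grip_width: 0.0761
gripper_force: 0.0
```

```bash
python3 - <<'E'
from h import *
s=sense(); print(s["tcp_pos"],s["q"],s["contact_force"],s["gripper_force"],s["grip_width"])
R=tool(78.8,45); 
print("lift"); row(s["tcp_pos"]+[0,0,.12],R)
E
```

```text
[0.56634473 0.1949096  0.0155305 ] [-0.19599209  0.77205981  1.80319367  1.07884325  0.93194377 -0.84044267] [ 0.01883346 -0.6208296   0.03803734] 0.0 0.07606935461731495
lift
xyz [ 0.1061  0.0002 -0.106 ] w [ 0.0002 -0.0004  0.0009] rows 2.9
```

Still closing; hold, then lift straight up.

{"op": "apply_moves", "data": {
  "commands": [
    {"fingers": 0.3, "x": 0, "y": 0, "z": 0, "wx": 0, "wy": 0, "wz": 0},
    {"fingers": 0.3, "x": 0, "y": 0, "z": 0, "wx": 0, "wy": 0, "wz": 0},
    {"fingers": 0.3, "x": 0, "y": 0, "z": 0, "wx": 0, "wy": 0, "wz": 0},
    {"fingers": 0.3, "x": 0, "y": 0, "z": 0, "wx": 0, "wy": 0, "wz": 0},
    {"fingers": 0.3, "x": 0.01, "y": 0, "z": -0.01, "wx": 0, "wy": 0, "wz": 0},
    {"fingers": 0.3, "x": 0.04, "y": 0, "z": -0.04, "wx": 0, "wy": 0, "wz": 0},
    {"fingers": 0.3, "x": 0.075, "y": 0, "z": -0.075, "wx": 0, "wy": 0, "wz": 0},
    {"fingers": 0.3, "x": 0.106, "y": 0, "z": -0.106, "wx": 0, "wy": 0, "wz": 0}
  ],
  "squeeze": 45
}}

```text
time: 3.42
tcp_pos: [0.5642, 0.1951, 0.1344]
tool_rot: [[0.14, 0.981, 0.132], [0.694, -0.193, 0.694], [0.706, -0.005, -0.708]]
contact_force: [2.9, -0.3, -6.1]
grip_width: 0.0559
gripper_force: 44.9
```

```bash
python3 - <<'E'
from h import *
s=sense(); print(s["tcp_pos"],s["q"],s["contact_force"],s["wrist_torque"],s["gripper_force"],s["grip_width"])
q=s["q"]
print("options:")
for hd in (0,20,-101.2,-60,180): # h' heading; tool x = -h'
    R=tool(hd+180,-45); print(hd); row([.56,.17,.13],R)
E
```

```text
[0.56420157 0.19510894 0.13437516] [-0.19545536  0.5619852   1.75410268  0.93244881  1.07403371 -0.57335565] [ 2.93305156 -0.31842925 -6.10310634] [-1.3599316   0.22034719 -0.06283119] 44.930105209350586 0.055900168433669226
options:
0
xyz [-0.0264  0.0009 -0.0186] w [-0.0036 -0.7096 -1.2165] rows 17.7
20
xyz [-0.0264  0.0009 -0.0186] w [-0.0033 -0.5766 -1.4385] rows 19.5
-101.2
xyz [-0.0264  0.0009 -0.0186] w [-0.0038 -0.999   0.0012] rows 12.6
-60
xyz [-0.0264  0.0009 -0.0186] w [-0.004  -0.9533 -0.5053] rows 13.6
180
xyz [-0.0264  0.0009 -0.0186] w [-0.0024 -0.8211  0.9584] rows 15.9
```

{"op": "apply_moves", "data": {
  "commands": [
    {"fingers": 0.3, "x": -0.01, "y": 0, "z": -0.007, "wx": 0, "wy": -0.07, "wz": 0},
    {"fingers": 0.3, "x": -0.02, "y": 0, "z": -0.014, "wx": 0, "wy": -0.14, "wz": 0},
    {"fingers": 0.3, "x": -0.026, "y": 0, "z": -0.0186, "wx": 0, "wy": -0.21, "wz": 0},
    {"fingers": 0.3, "x": -0.026, "y": 0, "z": -0.0186, "wx": 0, "wy": -0.28, "wz": 0},
    {"fingers": 0.3, "x": -0.026, "y": 0, "z": -0.0186, "wx": 0, "wy": -0.35, "wz": 0},
    {"fingers": 0.3, "x": -0.026, "y": 0, "z": -0.0186, "wx": 0, "wy": -0.42, "wz": 0},
    {"fingers": 0.3, "x": -0.026, "y": 0, "z": -0.0186, "wx": 0, "wy": -0.49, "wz": 0},
    {"fingers": 0.3, "x": -0.026, "y": 0, "z": -0.0186, "wx": 0, "wy": -0.56, "wz": 0}
  ]
}}

```text
time: 4.08
tcp_pos: [0.5599, 0.1699, 0.1302]
tool_rot: [[0.194, 0.981, -0.021], [0.976, -0.195, -0.099], [-0.101, -0.002, -0.995]]
contact_force: [-0.8, -0.1, -7.8]
grip_width: 0.0555
gripper_force: 44.9
```

```bash
python3 - <<'E'
from h import *
s=sense(); print(s["tcp_pos"],s["q"],s["contact_force"],s["wrist_torque"],s["gripper_force"],s["grip_width"])
row([.56,.17,.12],tool(78.8,-45))
E
```

```text
[0.55986694 0.16985107 0.13016165] [ 0.213879    0.56799607  1.44046031 -0.09976068  1.17678034  0.45036973] [-0.81431755 -0.09774785 -7.81051752] [0.16489487 0.06895179 0.01683587] 44.93435740470886 0.05552386095655515
xyz [0.0015 0.0001 0.0126] w [-0.0011 -0.4356 -0.    ] rows 5.5
```

{"op": "apply_moves", "data": {
  "commands": [
    {"fingers": 0.3, "x": 0.0015, "y": 0, "z": 0.003, "wx": 0, "wy": -0.07, "wz": 0},
    {"fingers": 0.3, "x": 0.0015, "y": 0, "z": 0.006, "wx": 0, "wy": -0.14, "wz": 0},
    {"fingers": 0.3, "x": 0.0015, "y": 0, "z": 0.0126, "wx": 0, "wy": -0.21, "wz": 0},
    {"fingers": 0.3, "x": 0.0015, "y": 0, "z": 0.0126, "wx": 0, "wy": -0.28, "wz": 0},
    {"fingers": 0.3, "x": 0.0015, "y": 0, "z": 0.0126, "wx": 0, "wy": -0.35, "wz": 0},
    {"fingers": 0.3, "x": 0.0015, "y": 0, "z": 0.0126, "wx": 0, "wy": -0.42, "wz": 0},
    {"fingers": 0.3, "x": 0.0015, "y": 0, "z": 0.0126, "wx": 0, "wy": -0.4356, "wz": 0},
    {"fingers": 0.3, "x": 0.0015, "y": 0, "z": 0.0126, "wx": 0, "wy": -0.4356, "wz": 0}
  ]
}}

```text
time: 4.75
tcp_pos: [0.5598, 0.1717, 0.1167]
tool_rot: [[0.133, 0.981, -0.139], [0.699, -0.192, -0.689], [-0.703, -0.006, -0.711]]
contact_force: [-0.5, -0.7, -7.9]
grip_width: 0.0558
gripper_force: 44.9
```

```bash
python3 - <<'E'
from h import *
s=sense(); print(s["tcp_pos"],s["q"],s["contact_force"],s["wrist_torque"],s["gripper_force"],s["grip_width"])
R=np.array(s["tool_rot"]); 
for c in ("scene","side","wrist"):
    d=optics.get_image(c); X=cloud(d)
    m=(abs(X[...,0]-.56)<.05)&(abs(X[...,1]-.17)<.05)
    if c=="side": save(d,"s2",(180,120,360,255),4)
    for lo,hi in ((.05,.07),(.07,.09),(.09,.11),(.11,.13),(.13,.15)):
        q=X[m&(X[...,2]>lo)&(X[...,2]<hi)]
        if len(q)>20: print(c,lo,len(q),cv2.minAreaRect((q[:,:2]*1000).astype(np.float32)),q[:,2].min().round(3),q[:,2].max().round(3))
row([.56,.17,.0664],tool(78.8,-45))
row([.56,.17,.0604],tool(78.8,-45))
E
```

```text
[0.55976937 0.17174241 0.11669769] [ 0.46799795  0.88128418  1.12391128 -0.58798131  1.66589778  0.76464441] [-0.51478553 -0.70816406 -7.88202963] [ 1.2308985  -0.17672467  0.02691693] 44.94239151477814 0.055829074178013485
scene 0.05 111 ((566.55859375, 160.44534301757812), (63.808860778808594, 31.308942794799805), 22.921571731567383) 0.054 0.07
scene 0.07 178 ((564.6730346679688, 160.68954467773438), (65.63204956054688, 33.539066314697266), 20.65751075744629) 0.07 0.09
scene 0.09 187 ((564.483642578125, 160.40322875976562), (66.30256652832031, 33.79092788696289), 21.07496452331543) 0.09 0.11
scene 0.11 189 ((571.7620849609375, 162.1187744140625), (84.38249206542969, 29.94965171813965), 16.57149314880371) 0.11 0.13
scene 0.13 301 ((569.376708984375, 181.5321502685547), (60.83354187011719, 79.80467987060547), 77.68057250976562) 0.13 0.15
side 0.05 154 ((550.5316162109375, 164.62362670898438), (29.78343963623047, 63.3221549987793), 47.72073745727539) 0.057 0.07
side 0.07 276 ((550.9525756835938, 164.3319854736328), (32.03459548950195, 64.75827026367188), 48.70347595214844) 0.07 0.09
s
[... 426 characters left out ...]
095518112182617, 56.01422882080078), 78.61819458007812) 0.059 0.07
wrist 0.07 4009 ((563.95361328125, 192.33168029785156), (4.220117568969727, 56.216243743896484), 78.32649230957031) 0.07 0.09
wrist 0.09 4758 ((563.8262939453125, 192.4124298095703), (4.01698112487793, 56.035152435302734), 78.25641632080078) 0.09 0.11
wrist 0.11 7278 ((562.61962890625, 187.90814208984375), (18.54379653930664, 90.00251007080078), 78.92961120605469) 0.11 0.13
wrist 0.13 3655 ((564.8571166992188, 198.404296875), (17.188465118408203, 89.85751342773438), 79.01078796386719) 0.13 0.15
xyz [ 0.0468 -0.0016  0.0484] w [-0.0004 -0.0066 -0.    ] rows 1.3
xyz [ 0.0521 -0.0016  0.0538] w [-0.0004 -0.0066 -0.    ] rows 1.4
```

View pics/s2.png

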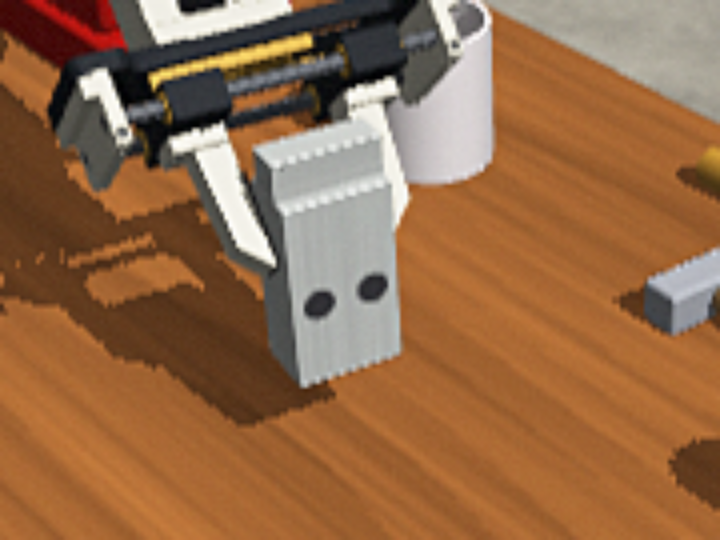

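{"op": "apply_moves", "data": {
  "commands": [
    {"fingers": 0.3, "x": 0.02, "y": 0, "z": 0.02, "wx": 0, "wy": -0.005, "wz": 0},
    {"fingers": 0.3, "x": 0.035, "y": 0, "z": 0.035, "wx": 0, "wy": -0.0066, "wz": 0},
    {"fingers": 0.3, "x": 0.046, "y": 0, "z": 0.046, "wx": 0, "wy": -0.0066, "wz": 0},
    {"fingers": 0.3, "x": 0.048, "y": 0, "z": 0.048, "wx": 0, "wy": -0.0066, "wz": 0},
    {"fingers": 0.3, "x": 0.0485, "y": 0, "z": 0.0485, "wx": 0, "wy": -0.0066, "wz": 0},
    {"fingers": 0.3, "x": 0.049, "y": 0, "z": 0.049, "wx": 0, "wy": -0.0066, "wz": 0}
  ]
}}

```text
time: 5.4
tcp_pos: [0.5616, 0.1709, 0.0649]
tool_rot: [[0.136, 0.981, -0.138], [0.692, -0.194, -0.695], [-0.709, -0.0, -0.705]]
contact_force: [-0.1, 0.6, -6.8]
grip_width: 0.0558
gripper_force: 44.9
```

```bash
python3 - <<'E'
from h import *
s=sense(); print(s["tcp_pos"],s["contact_force"],s["wrist_torque"]); print(np.array(s["tool_rot"]).round(4))
E
```

```text
[0.56155569 0.17092174 0.06486977] [-0.07442545  0.5954071  -6.7780367 ] [ 1.21272956 -0.24252576  0.01287127]
[[ 1.365e-01  9.810e-01 -1.376e-01]
 [ 6.921e-01 -1.938e-01 -6.953e-01]
 [-7.088e-01 -3.000e-04 -7.054e-01]]
```

{"op": "apply_moves", "data": {
  "commands": [
    {"fingers": 0.3, "x": 0.001, "y": 0, "z": 0.001, "wx": 0, "wy": 0, "wz": 0},
    {"fingers": 0.3, "x": 0.002, "y": 0, "z": 0.002, "wx": 0, "wy": 0, "wz": 0},
    {"fingers": 0.3, "x": 0.0027, "y": 0, "z": 0.0027, "wx": 0, "wy": 0, "wz": 0},
    {"fingers": 0.3, "x": 0.0032, "y": 0, "z": 0.0032, "wx": 0, "wy": 0, "wz": 0},
    {"fingers": 0.3, "x": 0.0036, "y": 0, "z": 0.0036, "wx": 0, "wy": 0, "wz": 0},
    {"fingers": 0.3, "x": 0.0036, "y": 0, "z": 0.0036, "wx": 0, "wy": 0, "wz": 0}
  ]
}}

```text
time: 5.9
tcp_pos: [0.5614, 0.1712, 0.061]
tool_rot: [[0.136, 0.981, -0.137], [0.692, -0.193, -0.696], [-0.709, -0.0, -0.705]]
contact_force: [-0.1, 1.2, -2.2]
grip_width: 0.0557
gripper_force: 44.9
```

{"op": "apply_moves", "data": {
  "commands": [
    {"fingers": 0.3, "x": 0.0004, "y": 0, "z": 0.0004, "wx": 0, "wy": 0, "wz": 0},
    {"fingers": 0.3, "x": 0.0004, "y": 0, "z": 0.0004, "wx": 0, "wy": 0, "wz": 0}
  ]
}}

```text
time: 6.07
tcp_pos: [0.5614, 0.1712, 0.061]
tool_rot: [[0.136, 0.981, -0.137], [0.692, -0.193, -0.696], [-0.709, 0.0, -0.705]]
contact_force: [-0.7, 2.1, 3.3]
grip_width: 0.0555
gripper_force: 44.9
```

Foot loaded on the bench; open.

{"op": "apply_moves", "data": {
  "commands": [
    {"fingers": 0.65, "x": 0, "y": 0, "z": 0, "wx": 0, "wy": 0, "wz": 0},
    {"fingers": 0.7, "x": 0, "y": 0, "z": 0, "wx": 0, "wy": 0, "wz": 0},
    {"fingers": 0.8, "x": 0, "y": 0, "z": 0, "wx": 0, "wy": 0, "wz": 0},
    {"fingers": 0.9, "x": 0, "y": 0, "z": 0, "wx": 0, "wy": 0, "wz": 0},
    {"fingers": 1, "x": 0, "y": 0, "z": 0, "wx": 0, "wy": 0, "wz": 0},
    {"fingers": 1, "x": 0, "y": 0, "z": 0, "wx": 0, "wy": 0, "wz": 0}
  ]
}}

```text
time: 6.57
tcp_pos: [0.5612, 0.171, 0.0597]
tool_rot: [[0.136, 0.981, -0.138], [0.692, -0.194, -0.696], [-0.709, -0.001, -0.705]]
contact_force: [-0.3, 0.2, -0.0]
grip_width: 0.0866
gripper_force: 0.0
```

```bash
python3 - <<'E'
from h import *
s=sense(); print(s["tcp_pos"],s["contact_force"],s["grip_width"])
for c in ("scene","side","wrist"):
    d=optics.get_image(c); X=cloud(d)
    m=(abs(X[...,0]-.56)<.05)&(abs(X[...,1]-.155)<.05)
    for lo,hi in ((.01,.03),(.03,.05),(.05,.07),(.07,.09)):
        q=X[m&(X[...,2]>lo)&(X[...,2]<hi)]
        if len(q)>20: print(c,lo,len(q),cv2.minAreaRect((q[:,:2]*1000).astype(np.float32)),q[:,2].max().round(3))
    q=X[m&(X[...,2]>.11)&(X[...,2]<.13)];print(len(q),np.median(q[:,2]) if len(q) else 0)
E
```

```text
[0.56122657 0.17101832 0.05971864] [-0.32136888  0.1899733  -0.03046328] 0.08661195850365618
scene 0.01 160 ((567.5445556640625, 159.45767211914062), (64.63683319091797, 34.49555969238281), 22.011350631713867) 0.03
scene 0.03 151 ((566.8589477539062, 158.6505126953125), (64.61298370361328, 29.65008544921875), 18.708770751953125) 0.05
scene 0.05 177 ((561.28466796875, 162.6898956298828), (96.99557495117188, 31.747535705566406), 4.584706783294678) 0.07
scene 0.07 219 ((559.6129760742188, 168.31031799316406), (37.57557678222656, 100.34196472167969), 87.78057861328125) 0.09
192 0.11928151247723368
side 0.01 254 ((552.506103515625, 165.53651428222656), (31.39185333251953, 64.9112548828125), 47.22334671020508) 0.03
side 0.03 250 ((551.87744140625, 163.65451049804688), (30.792530059814453, 64.65032958984375), 47.90184020996094) 0.05
side 0.05 316 ((559.2813720703125, 174.75193786621094), (37.47153854370117, 102.09595489501953), 76.97379302978516) 0.07
side 0.07 399 ((559.5087890625, 175.04083251953125), (40.45454788208008, 103.5564193725586), 82.80247497558594) 0.09
308 0.11956244617498282
wrist 0.01 4002 ((564.385498046875, 192.68272399902344), (3.513150215148926, 56.00110626220703), 78.40625) 0.03
wrist 0.03 4779 ((564.4275512695312, 192.86094665527344), (4.306848526000977, 56.205345153808594), 78.5658187866211) 0.05
wrist 0.05 7167 ((558.9754638671875, 182.0388641357422), (29.299095153808594, 104.16295623779297), 79.05342864990234) 0.07
wrist 0.07 2598 ((562.4363403320312, 187.5684356689453), (23.68901824951172, 94.01943969726562), 82.64591217041016) 0.09
0 0
```

{"op": "apply_moves", "data": {
  "commands": [
    {"fingers": 1, "x": 0, "y": 0, "z": -0.03, "wx": 0, "wy": 0, "wz": 0},
    {"fingers": 1, "x": 0, "y": 0, "z": -0.08, "wx": 0, "wy": 0, "wz": 0},
    {"fingers": 1, "x": 0, "y": 0, "z": -0.13, "wx": 0, "wy": 0, "wz": 0},
    {"fingers": 1, "x": 0, "y": 0, "z": -0.18, "wx": 0, "wy": 0, "wz": 0},
    {"fingers": 1, "x": -0.05, "y": 0, "z": -0.23, "wx": 0, "wy": 0, "wz": 0},
    {"fingers": 1, "x": -0.05, "y": 0, "z": -0.23, "wx": 0, "wy": 0, "wz": 0}
  ]
}}

```text
time: 7.22
tcp_pos: [0.5817, 0.2735, 0.2227]
tool_rot: [[0.139, 0.981, -0.132], [0.694, -0.192, -0.694], [-0.706, 0.005, -0.708]]
contact_force: [1.5, -0.3, 1.7]
grip_width: 0.0919
gripper_force: 0.0
```

```bash
python3 - <<'E'
from h import *
s=sense(); print(s["tcp_pos"],s["q"])
row([.561,.175,.28],tool(169,0))
d=optics.get_image("side"); X=cloud(d)
m=(abs(X[...,0]-.56)<.05)&(abs(X[...,1]-.175)<.05)
q=X[m&(X[...,2]>.11)&(X[...,2]<.13)];print(len(q),cv2.minAreaRect((q[:,:2]*1000).astype(np.float32)))
E
```

```text
[0.58168758 0.27354856 0.22265444] [ 0.57382253  0.96175507  0.65687106 -0.61001856  2.04118687  0.63235744]
xyz [-0.1397 -0.0014  0.0381] w [-0.3884  0.3922 -0.9455] rows 13.8
306 ((562.066162109375, 174.91525268554688), (22.70684051513672, 56.35847091674805), 79.68424224853516)
```

{"op": "apply_moves", "data": {
  "commands": [
    {"fingers": 1, "x": -0.14, "y": -0.0014, "z": 0.038, "wx": -0.3884, "wy": 0.3922, "wz": -0.9455},
    {"fingers": 1, "x": -0.14, "y": -0.0014, "z": 0.038, "wx": -0.3884, "wy": 0.3922, "wz": -0.9455},
    {"fingers": 1, "x": -0.14, "y": -0.0014, "z": 0.038, "wx": -0.3884, "wy": 0.3922, "wz": -0.9455},
    {"fingers": 1, "x": -0.14, "y": -0.0014, "z": 0.038, "wx": -0.3884, "wy": 0.3922, "wz": -0.9455},
    {"fingers": 1, "x": -0.14, "y": -0.0014, "z": 0.038, "wx": -0.3884, "wy": 0.3922, "wz": -0.9455},
    {"fingers": 1, "x": -0.14, "y": -0.0014, "z": 0.038, "wx": -0.3884, "wy": 0.3922, "wz": -0.9455},
    {"fingers": 1, "x": -0.14, "y": -0.0014, "z": 0.038, "wx": -0.3884, "wy": 0.3922, "wz": -0.9455},
    {"fingers": 1, "x": -0.14, "y": -0.0014, "z": 0.038, "wx": -0.3884, "wy": 0.3922, "wz": -0.9455}
  ]
}}

```text
time: 7.93
tcp_pos: [0.5602, 0.173, 0.2761]
tool_rot: [[-0.671, 0.736, 0.093], [0.675, 0.658, -0.336], [-0.308, -0.163, -0.937]]
contact_force: [-0.1, 0.6, 0.4]
grip_width: 0.0917
gripper_force: 0.0
```

```bash
python3 - <<'E'
from h import *
s=sense(); print(s["tcp_pos"],s["q"])
row([.561,.175,.28],tool(169,0))
E
```

```text
[0.56016419 0.17303418 0.27608662] [ 0.35742683  0.46347738  1.25383238 -0.35618314  1.46404566 -0.35265068]
xyz [-0.0005  0.0016 -0.0053] w [-0.1647  0.1606 -0.3925] rows 5.7
```

{"op": "apply_moves", "data": {
  "commands": [
    {"fingers": 1, "x": -0.0005, "y": 0.0016, "z": -0.0053, "wx": -0.1647, "wy": 0.1606, "wz": -0.3925},
    {"fingers": 1, "x": -0.0005, "y": 0.0016, "z": -0.0053, "wx": -0.1647, "wy": 0.1606, "wz": -0.3925},
    {"fingers": 1, "x": -0.0005, "y": 0.0016, "z": -0.0053, "wx": -0.1647, "wy": 0.1606, "wz": -0.3925},
    {"fingers": 1, "x": -0.0005, "y": 0.0016, "z": -0.0053, "wx": -0.1647, "wy": 0.1606, "wz": -0.3925},
    {"fingers": 1, "x": -0.0005, "y": 0.0016, "z": -0.0053, "wx": -0.1647, "wy": 0.1606, "wz": -0.3925},
    {"fingers": 1, "x": -0.0005, "y": 0.0016, "z": -0.0053, "wx": -0.1647, "wy": 0.1606, "wz": -0.3925},
    {"fingers": 1, "x": -0.0005, "y": 0.0016, "z": -0.0053, "wx": -0.1647, "wy": 0.1606, "wz": -0.3925},
    {"fingers": 1, "x": -0.0005, "y": 0.0016, "z": -0.0053, "wx": -0.1647, "wy": 0.1606, "wz": -0.3925}
  ]
}}

```text
time: 8.6
tcp_pos: [0.5616, 0.1742, 0.2794]
tool_rot: [[-0.98, 0.2, 0.001], [0.2, 0.98, -0.004], [-0.001, -0.003, -1.0]]
contact_force: [0.5, -0.6, -0.0]
grip_width: 0.0917
gripper_force: 0.0
```

```bash
python3 - <<'E'
from h import *
s=sense(); print(s["tcp_pos"],s["q"])
d=optics.get_image("wrist"); X=cloud(d); save(d,"w3")
m=(abs(X[...,0]-.56)<.06)&(abs(X[...,1]-.175)<.06)
for lo,hi in ((.114,.126),(.094,.106),(.094,.126)):
    q=X[m&(X[...,2]>lo)&(X[...,2]<hi)];print(len(q),cv2.minAreaRect((q[:,:2]*1000).astype(np.float32)),np.median(q[:,2]))
print(d["eye"])
E
```

```text
[0.56155771 0.17417903 0.27936099] [ 0.17252065  0.42868341  1.24664999 -0.00381571  1.46615791 -1.19626258]
1368 ((560.669677734375, 174.95413208007812), (19.64338493347168, 56.04023361206055), 78.80316925048828) 0.11997145693959838
955 ((560.352783203125, 175.14764404296875), (35.964351654052734, 55.4323616027832), 78.99801635742188) 0.09988656844973876
2344 ((560.648681640625, 175.0676727294922), (35.962711334228516, 56.05834197998047), 79.04862976074219) 0.11912313418718232
[0.48955107 0.1900366  0.43726994]
```

View pics/w3.png

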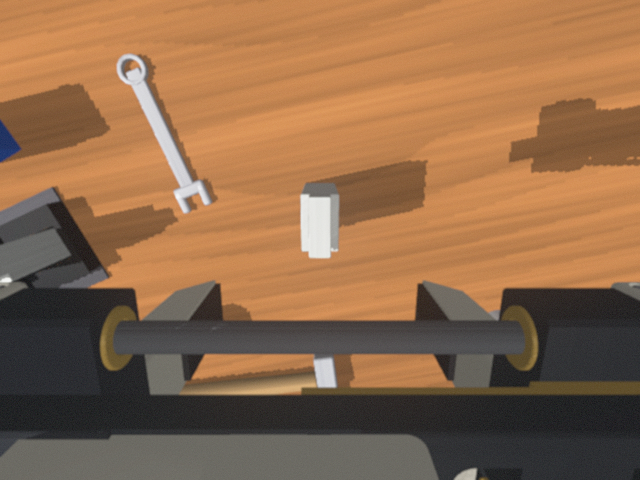

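The wrist image shows the jaw standing alone at (320,220), centred between the fingers, tongue up. Descending on its broad faces.

```bash
python3 - <<'E'
from h import *
row([.5606,.175,.068],tool(169,0))
E
```

```text
xyz [0.0014 0.001  0.2642] w [-0.0022  0.001  -0.0056] rows 5.1
```

{"op": "apply_moves", "data": {
  "commands": [
    {"fingers": 1, "x": 0.0014, "y": 0.001, "z": 0.05, "wx": -0.002, "wy": 0.001, "wz": -0.0056},
    {"fingers": 1, "x": 0.0014, "y": 0.001, "z": 0.1, "wx": -0.002, "wy": 0.001, "wz": -0.0056},
    {"fingers": 1, "x": 0.0014, "y": 0.001, "z": 0.15, "wx": -0.002, "wy": 0.001, "wz": -0.0056},
    {"fingers": 1, "x": 0.0014, "y": 0.001, "z": 0.19, "wx": -0.002, "wy": 0.001, "wz": -0.0056},
    {"fingers": 1, "x": 0.0014, "y": 0.001, "z": 0.23, "wx": -0.002, "wy": 0.001, "wz": -0.0056},
    {"fingers": 1, "x": 0.0014, "y": 0.001, "z": 0.25, "wx": -0.002, "wy": 0.001, "wz": -0.0056},
    {"fingers": 1, "x": 0.0014, "y": 0.001, "z": 0.264, "wx": -0.002, "wy": 0.001, "wz": -0.0056},
    {"fingers": 1, "x": 0.0014, "y": 0.001, "z": 0.264, "wx": -0.002, "wy": 0.001, "wz": -0.0056}
  ]
}}

```text
time: 9.32
tcp_pos: [0.5591, 0.1759, 0.0662]
tool_rot: [[-0.982, 0.188, -0.004], [0.188, 0.982, -0.0], [0.004, -0.001, -1.0]]
contact_force: [-1.5, 0.3, -0.4]
grip_width: 0.0915
gripper_force: 0.0
```

```bash
python3 - <<'E'
from h import *
s=sense(); print(s["tcp_pos"],s["contact_force"]);row([.5606,.175,.068],tool(169,0))
E
```

```text
[0.55913118 0.17588272 0.06621652] [-1.50928201  0.33426151 -0.36686575]
xyz [-0.002  -0.0007 -0.0022] w [-0.0007 -0.0025  0.0021] rows 0.1
```

{"op": "apply_moves", "data": {
  "commands": [
    {"fingers": 0.6, "x": 0, "y": 0, "z": -0.001, "wx": 0, "wy": 0, "wz": 0},
    {"fingers": 0.5, "x": 0, "y": 0, "z": -0.001, "wx": 0, "wy": 0, "wz": 0},
    {"fingers": 0.4, "x": 0, "y": 0, "z": -0.001, "wx": 0, "wy": 0, "wz": 0},
    {"fingers": 0.3, "x": 0, "y": 0, "z": -0.001, "wx": 0, "wy": 0, "wz": 0},
    {"fingers": 0.1, "x": 0, "y": 0, "z": -0.001, "wx": 0, "wy": 0, "wz": 0},
    {"fingers": 0.1, "x": 0, "y": 0, "z": -0.001, "wx": 0, "wy": 0, "wz": 0},
    {"fingers": 0.1, "x": 0, "y": 0, "z": -0.001, "wx": 0, "wy": 0, "wz": 0},
    {"fingers": 0.1, "x": 0, "y": 0, "z": -0.001, "wx": 0, "wy": 0, "wz": 0}
  ],
  "squeeze": 45
}}

```text
time: 9.98
tcp_pos: [0.5608, 0.1754, 0.0695]
tool_rot: [[-0.982, 0.188, 0.0], [0.188, 0.982, 0.001], [-0.0, 0.001, -1.0]]
contact_force: [-0.1, -0.4, 0.4]
grip_width: 0.0428
gripper_force: 0.0
```

{"op": "apply_moves", "data": {
  "commands": [
    {"fingers": 0.1, "x": 0, "y": 0, "z": 0, "wx": 0, "wy": 0, "wz": 0},
    {"fingers": 0.1, "x": 0, "y": 0, "z": 0, "wx": 0, "wy": 0, "wz": 0},
    {"fingers": 0.1, "x": 0, "y": 0, "z": 0, "wx": 0, "wy": 0, "wz": 0}
  ]
}}

```text
time: 10.23
tcp_pos: [0.5608, 0.1753, 0.0693]
tool_rot: [[-0.982, 0.188, -0.0], [0.188, 0.982, 0.001], [0.0, 0.001, -1.0]]
contact_force: [-0.1, -0.8, 0.4]
grip_width: 0.0356
gripper_force: 44.9
```

{"op": "apply_moves", "data": {
  "commands": [
    {"fingers": 0.1, "x": 0, "y": 0, "z": -0.02, "wx": 0, "wy": 0, "wz": 0},
    {"fingers": 0.1, "x": 0, "y": 0, "z": -0.06, "wx": 0, "wy": 0, "wz": 0},
    {"fingers": 0.1, "x": 0, "y": 0, "z": -0.11, "wx": 0, "wy": 0, "wz": 0},
    {"fingers": 0.1, "x": 0, "y": 0, "z": -0.16, "wx": 0, "wy": 0, "wz": 0},
    {"fingers": 0.1, "x": 0, "y": 0, "z": -0.21, "wx": 0, "wy": 0, "wz": 0},
    {"fingers": 0.1, "x": 0, "y": 0, "z": -0.25, "wx": 0, "wy": 0, "wz": 0},
    {"fingers": 0.1, "x": 0, "y": 0, "z": -0.28, "wx": 0, "wy": 0, "wz": 0},
    {"fingers": 0.1, "x": 0, "y": 0, "z": -0.28, "wx": 0, "wy": 0, "wz": 0}
  ]
}}

```text
time: 10.9
tcp_pos: [0.5622, 0.1756, 0.298]
tool_rot: [[-0.982, 0.187, 0.008], [0.187, 0.982, 0.002], [-0.007, 0.004, -1.0]]
contact_force: [0.8, -0.1, -6.9]
grip_width: 0.0359
gripper_force: 44.9
```

```bash
python3 - <<'E'
from h import *
s=sense(); print(s["tcp_pos"],s["q"],s["contact_force"],s["wrist_torque"])
row([.56,-.1,.30],tool(101,0)); row([.55,-.18,.31],tool(101,0))
E
```

```text
[0.5622334  0.17563543 0.29801326] [ 1.72163643e-01  4.17575531e-01  1.21413291e+00  1.00917396e-03
  1.50152787e+00 -1.21011684e+00] [ 0.80081179 -0.07285534 -6.86648294] [ 0.03173031 -0.09825507 -0.03236289]
xyz [-0.0619 -0.3389 -0.0033] w [0.005  0.0027 0.7577] rows 9.5
xyz [-0.0684 -0.4395 -0.0162] w [0.005  0.0027 0.7577] rows 9.5
```

```bash
python3 - <<'E'
from h import *
row([.578,-.33,.31],tool(101,0))
E
```

```text
xyz [-0.138  -0.6171 -0.0164] w [0.005  0.0027 0.7577] rows 12.1
```

{"op": "apply_moves", "data": {
  "commands": [
    {"fingers": 0.1, "x": -0.138, "y": -0.617, "z": -0.0164, "wx": 0.005, "wy": 0.0027, "wz": 0.7577},
    {"fingers": 0.1, "x": -0.138, "y": -0.617, "z": -0.0164, "wx": 0.005, "wy": 0.0027, "wz": 0.7577},
    {"fingers": 0.1, "x": -0.138, "y": -0.617, "z": -0.0164, "wx": 0.005, "wy": 0.0027, "wz": 0.7577},
    {"fingers": 0.1, "x": -0.138, "y": -0.617, "z": -0.0164, "wx": 0.005, "wy": 0.0027, "wz": 0.7577},
    {"fingers": 0.1, "x": -0.138, "y": -0.617, "z": -0.0164, "wx": 0.005, "wy": 0.0027, "wz": 0.7577},
    {"fingers": 0.1, "x": -0.138, "y": -0.617, "z": -0.0164, "wx": 0.005, "wy": 0.0027, "wz": 0.7577},
    {"fingers": 0.1, "x": -0.138, "y": -0.617, "z": -0.0164, "wx": 0.005, "wy": 0.0027, "wz": 0.7577},
    {"fingers": 0.1, "x": -0.138, "y": -0.617, "z": -0.0164, "wx": 0.005, "wy": 0.0027, "wz": 0.7577}
  ]
}}

```text
time: 11.57
tcp_pos: [0.5699, -0.1594, 0.2981]
tool_rot: [[-0.367, 0.93, -0.012], [0.93, 0.367, 0.001], [0.005, -0.011, -1.0]]
contact_force: [1.6, 0.2, -7.9]
grip_width: 0.0357
gripper_force: 45.0
```

```bash
python3 - <<'E'
from h import *
row([.578,-.33,.31],tool(101,0))
E
```

```text
xyz [-0.202  -0.0691 -0.0151] w [-0.0072 -0.0025  0.1171] rows 4.1
```

{"op": "apply_moves", "data": {
  "commands": [
    {"fingers": 0.1, "x": -0.202, "y": -0.069, "z": -0.015, "wx": -0.007, "wy": -0.0025, "wz": 0.117},
    {"fingers": 0.1, "x": -0.202, "y": -0.069, "z": -0.015, "wx": -0.007, "wy": -0.0025, "wz": 0.117},
    {"fingers": 0.1, "x": -0.202, "y": -0.069, "z": -0.015, "wx": -0.007, "wy": -0.0025, "wz": 0.117},
    {"fingers": 0.1, "x": -0.202, "y": -0.069, "z": -0.015, "wx": -0.007, "wy": -0.0025, "wz": 0.117},
    {"fingers": 0.1, "x": -0.202, "y": -0.069, "z": -0.015, "wx": -0.007, "wy": -0.0025, "wz": 0.117},
    {"fingers": 0.1, "x": -0.202, "y": -0.069, "z": -0.015, "wx": -0.007, "wy": -0.0025, "wz": 0.117},
    {"fingers": 0.1, "x": -0.202, "y": -0.069, "z": -0.015, "wx": -0.007, "wy": -0.0025, "wz": 0.117}
  ]
}}

```text
time: 12.15
tcp_pos: [0.5796, -0.3283, 0.31]
tool_rot: [[-0.196, 0.981, 0.0], [0.981, 0.196, 0.002], [0.002, 0.001, -1.0]]
contact_force: [0.7, 0.5, -6.6]
grip_width: 0.0358
gripper_force: 45.0
```

```bash
python3 - <<'E'
from h import *
s=sense(); print(s["tcp_pos"],s["q"])
d=optics.get_image("wrist"); X=cloud(d); save(d,"w4"); np.savez("w4.npz",**d); print(d["eye"])
m=(abs(X[...,0]-.56)<.1)&(abs(X[...,1]+.23)<.14)
q=X[m&(X[...,2]>.12)&(X[...,2]<.14)&(X[...,1]>-.23)];print("left top",len(q),cv2.minAreaRect((q[:,:2]*1000).astype(np.float32)))
q=X[m&(X[...,2]>.006)&(X[...,2]<.018)]; print("floor",len(q),cv2.minAreaRect((q[:,:2]*1000).astype(np.float32)))
E
```

```text
[ 0.5795903  -0.32833609  0.30997798] [-6.31106377e-01  5.85862051e-01  9.06530245e-01  1.54567151e-03
  1.65009696e+00 -8.28065602e-01]
[ 0.56400483 -0.25726204  0.46810794]
left top 1390 ((544.886474609375, -165.40370178222656), (19.812259674072266, 41.241790771484375), 11.91751480102539)
floor 1888 ((558.6091918945312, -232.49058532714844), (124.5389175415039, 223.08441162109375), 11.186478614807129)
```

View pics/w4.png

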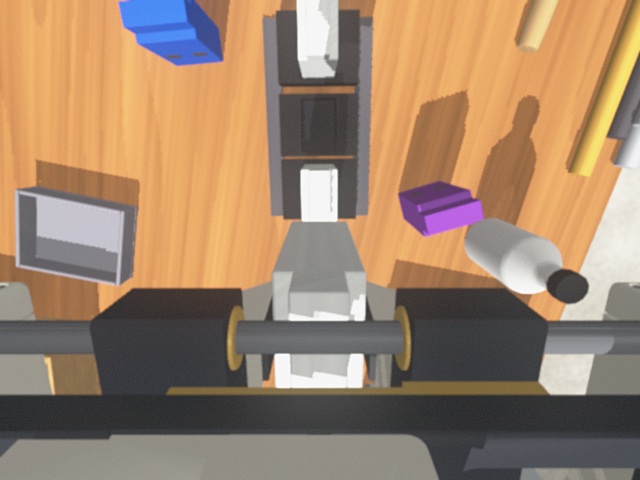

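The wrist view shows the empty pocket at (318,125) between the two rack jaws, with the holder's rows at about 93–157. I'll measure it in a rotated frame.

```bash
python3 - <<'E'
from h import *
d=dict(np.load("w4.npz")); X=cloud(d)
sub=np.zeros((480,640),bool); sub[85:165,272:365]=1
f=X[sub&(abs(X[...,2]-.012)<.004)]; t=X[sub&(abs(X[...,2]-.027)<.003)]
print("floor",len(f),cv2.minAreaRect((f[:,:2]*1000).astype(np.float32)),np.median(f[:,2]))
print("top",len(t),cv2.minAreaRect((t[:,:2]*1000).astype(np.float32)),np.median(t[:,2]))
# strip/rack overall: 
u=ang(11.2)[:2]; v=ang(101.2)[:2]
for n,q in (("floor",f),("top",t)):
    a=q[:,:2]@u; b=q[:,:2]@v
    print(n,np.percentile(a,[0,1,50,99,100]).round(4),np.percentile(b,[0,1,50,99,100]).round(4))
# floor per-row scan through centre line
for r in range(88,163,2):
    c=X[r,300:338]; print(r,np.median(c[:,2]).round(4),np.median(c[:,:2]@v).round(4),end=" | ")
print()
for c in range(276,362,3):
    k=X[108:142,c]; print(c,np.median(k[:,2]).round(4),np.median(k[:,:2]@u).round(4),end=" | ")
# held jaw geometry
m=(abs(X[...,0]-.58)<.06)&(abs(X[...,1]+.33)<.06)
q=X[m&(X[...,2]>.22)&(X[...,2]<.262)]; print("\njaw",len(q),np.percentile(q[:,2],[0,50]),cv2.minAreaRect((q[:,:2]*1000).astype(np.float32)))
E
```

```text
floor 1706 ((554.4057006835938, -236.3737335205078), (78.34346771240234, 90.44566345214844), 11.307209014892578) 0.011965342703512627
top 3527 ((560.6262817382812, -240.42837524414062), (89.90754699707031, 78.89901733398438), 11.493205070495605) 0.026895071121883662
floor [0.4587 0.4715 0.503  0.5224 0.537 ] [-0.3848 -0.3681 -0.3381 -0.2945 -0.2943]
top [0.4582 0.4588 0.5064 0.5476 0.5482] [-0.3841 -0.3839 -0.3432 -0.3055 -0.3052]
88 -0.0 -0.2965 | 90 0.0003 -0.2987 | 92 -0.0001 -0.3009 | 94 0.027 -0.3065 | 96 0.0272 -0.3087 | 98 nan nan | 100 0.0123 -0.3112 | 102 0.0123 -0.3134 | 104 0.0122 -0.3156 | 106 0.0121 -0.3178 | 108 0.0119 -0.32 | 110 nan nan | 112 0.0123 -0.3245 | 114 0.0125 -0.3268 | 116 0.0126 -0.329 | 118 nan nan | 120 0.0124 -0.3335 | 122 0.0124 -0.3358 | 124 0.0123 -0.338 | 126 0.0121 -0.3403 | 128 0.012 -0.3426 | 130 nan nan | 132 0.0122 -0.3472 | 134 0.0122 -0.3495 | 136 0.0121 -0.3518 | 138 0.0119 -0.3541 | 140 0.012 -0.3564 | 142 0.0123 -0.3587 | 144 nan nan | 146 0.0121 -0.3634 | 148 0.0122 -0.3657 | 150 0.0124 -0.3681 | 152 nan nan | 154 nan nan | 156 -0.0002 -0.3755 | 158 0.0001 -0.378 | 160 0.027 -0.3794 | 162 0.0272 -0.3817 | 
276 0.0039 0.4519 | 279 0.0045 0.4556 | 282 0.0273 0.4614 | 285 0.0271 0.4649 | 288 0.0271 0.4683 | 291 0.0268 0.4718 | 294 nan nan | 297 0.0271 0.4788 | 300 0.0265 0.4822 | 303 0.0118 0.4851 | 306 0.0123 0.4887 | 309 0.0119 0.4923 | 312 0.0122 0.4959 | 315 0.0118 0.4994 | 318 0.012 0.503 | 321 nan nan | 324 nan nan | 327 0.0119 0.5138 | 330 0.0122 0.5174 | 333 nan nan | 336 0.0267 0.5239 | 339 0.0267 0.5273 | 342 0.0272 0.5308 | 345 0.0267 0.5343 | 348 0.0268 0.5377 | 351 0.0273 0.5412 | 354 0.0264 0.5447 | 357 0.0249 0.5481 | 360 0.004 0.5542 | 
jaw 395 [0.24137956 0.2527382 ] ((573.2872314453125, -302.83880615234375), (35.002437591552734, 0.8821048736572266), 11.197640419006348)
```

```bash
python3 - <<'E'
from h import *
from scipy.optimize import minimize
d=dict(np.load("w4.npz")); X=cloud(d)
u=ang(11.2)[:2]; v=ang(101.2)[:2]
A=X[...,:2]@u; B=X[...,:2]@v; Z=X[...,2]
fl=[];hi=[];g=[]
for c in range(304,332):
    r=np.arange(85,165); z=Z[r,c]; b=B[r,c]
    f=b[abs(z-.0122)<.002]; fl.append((f.min(),f.max()))
fl=np.array(fl); print("floor v edges",np.percentile(fl[:,0],[10,50,90]).round(4),np.percentile(fl[:,1],[10,50,90]).round(4), np.median(fl.mean(1)))
for c in list(range(284,296,3))+list(range(340,354,3)):
    r=np.arange(85,165); z=Z[r,c]; b=B[r,c]; t=b[(abs(z-.027)<.002)&(b>-.378)]; g.append((t.min(),t.max()))
print("holder v",np.round(g,4),np.mean(g))
ax=[]
for r in range(104,146):
    c=np.arange(278,362); z=Z[r,c]; a=A[r,c]; f=a[abs(z-.0122)<.002]; t=a[abs(z-.027)<.002]; ax.append((f.min(),f.max(),t.min(),t.max()))
print("u",np.nanmedian(ax,0).round(4))
# yaw by strips: line fit along holder outer edge
s=[];
for r in range(95,150):
    c=np.arange(270,300); k=c[(abs(Z[r,c]-.027)<.002)]
    if len(k): s.append(X[r,k[0],:2])
s=np.array(s,np.float32); vx=cv2.fitLine(s,cv2.DIST_HUBER,0,.01,.01).ravel(); print("yaw",np.degrees(np.arctan2(vx[1],vx[0]))%180-90)
# held jaw narrow face
m=(abs(A-.504)<.025)&(abs(B+.41)<.02)&(Z>.235)&(Z<.31)
for lo in (.24,.26,.28):
    q=m&(Z>lo)&(Z<lo+.02); print(lo,q.sum(),np.nanmedian(B[q]),np.nanpercentile(A[q],[0,1,99,100]) if q.sum() else 0)
E
```

```text
floor v edges [-0.3681 -0.3681 -0.3681] [-0.3113 -0.3112 -0.3111] -0.3396500340803836
holder v [[-0.3737 -0.3065]
 [-0.3737 -0.3065]
 [-0.3736 -0.3066]
 [-0.3736 -0.3065]
 [-0.3736 -0.3054]
 [-0.3736 -0.3054]
 [-0.3735 -0.3054]
 [-0.3736 -0.3053]
 [-0.3735 -0.3055]] -0.33974626327812446
u [0.4848 0.5222 0.4586 0.5476]
yaw 11.417122
0.24 341 -0.40835067495930255 [0.48604615 0.48639156 0.52063364 0.52104858]
0.26 490 -0.40818671008810353 [0.4859801  0.48640427 0.52067569 0.52108088]
0.28 656 -0.407995059557094 [0.48602434 0.48656268 0.52079042 0.52107526]
```

```bash
python3 - <<'E'
from h import *
s=sense(); print(s["tcp_pos"]); row([.5602,-.2345,.31],tool(101.3,0)); row([.5602,-.2345,.13],tool(101.3,0))
E
```

```text
[ 0.57990521 -0.32743617  0.31097839]
xyz [ 0.1187 -0.0012  0.0013] w [ 0.0009 -0.0005  0.0008] rows 2.3
xyz [ 0.1186 -0.0016  0.2263] w [ 0.0009 -0.0005  0.0008] rows 4.9
```

{"op": "apply_moves", "data": {
  "commands": [
    {"fingers": 0.1, "x": 0.04, "y": 0, "z": 0, "wx": 0, "wy": 0, "wz": 0.001},
    {"fingers": 0.1, "x": 0.09, "y": -0.0012, "z": 0, "wx": 0, "wy": 0, "wz": 0.001},
    {"fingers": 0.1, "x": 0.118, "y": -0.0012, "z": 0, "wx": 0, "wy": 0, "wz": 0.001},
    {"fingers": 0.1, "x": 0.118, "y": -0.0012, "z": 0.02, "wx": 0, "wy": 0, "wz": 0.001},
    {"fingers": 0.1, "x": 0.118, "y": -0.0012, "z": 0.06, "wx": 0, "wy": 0, "wz": 0.001},
    {"fingers": 0.1, "x": 0.118, "y": -0.0012, "z": 0.08, "wx": 0, "wy": 0, "wz": 0.001},
    {"fingers": 0.1, "x": 0.118, "y": -0.0012, "z": 0.08, "wx": 0, "wy": 0, "wz": 0.001},
    {"fingers": 0.1, "x": 0.118, "y": -0.0012, "z": 0.08, "wx": 0, "wy": 0, "wz": 0.001}
  ]
}}

```text
time: 12.87
tcp_pos: [0.5607, -0.2345, 0.2489]
tool_rot: [[-0.197, 0.98, 0.003], [0.98, 0.197, -0.001], [-0.001, 0.003, -1.0]]
contact_force: [0.1, -0.3, -5.5]
grip_width: 0.0357
gripper_force: 45.0
```

```bash
python3 - <<'E'
from h import *
s=sense(); print(s["tcp_pos"],np.abs(s["joint_vel"]).max()); 
d=optics.get_image("wrist"); X=cloud(d); np.savez("w5.npz",**d); print(d["eye"],d["attitude"].round(3).tolist())
s=sense(); print(s["tcp_pos"],np.abs(s["joint_vel"]).max()); row([.5602,-.2345,.13],tool(101.3,0))
u=ang(11.3)[:2]; v=ang(101.3)[:2]; A=X[...,:2]@u; B=X[...,:2]@v; Z=X[...,2]
t=s["tcp_pos"][:2]; print("tcp uv",t@u,t@v)
m=(abs(A-t@u)<.03)&(abs(B-t@v-.028)<.02)
for lo in (.18,.2,.22,.24):
    q=m&(Z>lo)&(Z<lo+.02); print(lo,q.sum(),np.nanmedian(B[q]),np.nanpercentile(A[q],[1,99]) if q.sum() else 0)
# left holder pocket/jaw and middle holder +v edge
for z0 in (.027,.012,.129):
    q=(abs(Z-z0)<.002)&(abs(A-.503)<.046)&(B<-.24)&(B>-.38); print(z0,q.sum(),np.nanpercentile(B[q],[0,1,99,100]).round(4) if q.sum() else 0,np.nanpercentile(A[q],[1,99]).round(4) if q.sum() else 0)
E
```

```text
[ 0.56071881 -0.23450654  0.24888739] 0.06641411089263403
[ 0.54462632 -0.1629999   0.40679168] [[0.98, -0.189, -0.056], [0.197, 0.945, 0.263], [0.003, -0.269, 0.963]]
[ 0.56147814 -0.23529056  0.25044004] 0.036346313546728105
xyz [ 0.0019 -0.0021  0.1505] w [0.0033 0.0024 0.0005] rows 2.9
tcp uv 0.5044894201887856 -0.34074884668480665
0.18 346 -0.3145499374788885 [0.48558992 0.52008985]
0.2 471 -0.3141390065103437 [0.4857111  0.51996731]
0.22 650 -0.3137059337578864 [0.48553979 0.51985252]
0.24 1142 -0.31335151690095153 [0.47556273 0.53131877]
0.027 5048 [-0.3799 -0.3706 -0.2412 -0.2402] [0.4577 0.5468]
0.012 1229 [-0.3792 -0.3507 -0.3065 -0.3064] [0.4708 0.5215]
0.129 1723 [-0.2888 -0.2886 -0.2406 -0.24  ] [0.4921 0.5115]
```

{"op": "apply_moves", "data": {
  "commands": [
    {"fingers": 0.1, "x": 0, "y": -0.001, "z": 0.04, "wx": 0, "wy": 0, "wz": 0},
    {"fingers": 0.1, "x": 0, "y": -0.001, "z": 0.08, "wx": 0, "wy": 0, "wz": 0},
    {"fingers": 0.1, "x": 0, "y": -0.001, "z": 0.11, "wx": 0, "wy": 0, "wz": 0},
    {"fingers": 0.1, "x": 0, "y": -0.001, "z": 0.14, "wx": 0, "wy": 0, "wz": 0},
    {"fingers": 0.1, "x": 0, "y": -0.001, "z": 0.165, "wx": 0, "wy": 0, "wz": 0},
    {"fingers": 0.1, "x": 0, "y": -0.001, "z": 0.175, "wx": 0, "wy": 0, "wz": 0},
    {"fingers": 0.1, "x": 0, "y": -0.001, "z": 0.175, "wx": 0, "wy": 0, "wz": 0},
    {"fingers": 0.1, "x": 0, "y": -0.001, "z": 0.175, "wx": 0, "wy": 0, "wz": 0}
  ]
}}

```text
time: 13.58
tcp_pos: [0.562, -0.237, 0.1112]
tool_rot: [[-0.196, 0.981, 0.007], [0.981, 0.196, -0.004], [-0.005, 0.006, -1.0]]
contact_force: [-0.0, -0.8, -6.4]
grip_width: 0.0359
gripper_force: 45.0
```

```bash
python3 - <<'E'
from h import *
u=ang(11.3)[:2]; v=ang(101.3)[:2]; ims=[]
for c in ("side","scene","side"):
    d=optics.get_image(c); X=cloud(d); A=X[...,:2]@u; B=X[...,:2]@v; Z=X[...,2]
    s=sense(); t=s["tcp_pos"]; print(c,t.round(4),"uv",(t[:2]@u).round(4),(t[:2]@v).round(4),np.abs(s["joint_vel"]).max().round(3))
    m=(abs(A-.503)<.03)&(abs(B+.34)<.034)
    for lo in (.045,.055,.065):
        q=m&(Z>lo)&(Z<lo+.01)
        if q.sum()>5: print(lo,q.sum(),"A",np.nanpercentile(A[q],[1,50,99]).round(4),"B",np.nanpercentile(B[q],[1,50,99]).round(4))
    q=(abs(Z-.027)<.002)&(abs(A-.503)<.05)&(abs(B+.34)<.045); print("top",q.sum(),np.nanpercentile(A[q],[1,99]).round(4),np.nanpercentile(B[q],[0,1,5,95,99,100]).round(4))
    k=(360,290,480,400) if c=="side" else (150,235,290,370); ims.append(cv2.resize(d["img"][k[1]:k[3],k[0]:k[2]],(400,400)))
    np.savez(c+"6.npz",**d)
cv2.imwrite("pics/h6.png",np.hstack(ims[:2])[:,:,::-1])
E
```

```text
side [ 0.5623 -0.2373  0.1118] uv 0.5049 -0.3429 0.01
0.045 190 A [0.4863 0.4881 0.5193] B [-0.3734 -0.3501 -0.319 ]
0.055 186 A [0.4862 0.4881 0.5192] B [-0.3732 -0.3503 -0.3186]
0.065 202 A [0.4862 0.4879 0.518 ] B [-0.3729 -0.3498 -0.3176]
top 915 [0.4588 0.545 ] [-0.3849 -0.3841 -0.3817 -0.3079 -0.297  -0.295 ]
scene [ 0.5624 -0.2373  0.1119] uv 0.505 -0.3429 0.007
0.045 78 A [0.5198 0.5221 0.5237] B [-0.373  -0.3493 -0.3222]
0.055 85 A [0.518  0.5218 0.5245] B [-0.3736 -0.3478 -0.3204]
0.065 83 A [0.5132 0.5218 0.5238] B [-0.3737 -0.3484 -0.3202]
top 335 [0.5005 0.5486] [-0.385  -0.3842 -0.3783 -0.2974 -0.2955 -0.2952]
side [ 0.5622 -0.2372  0.1118] uv 0.5048 -0.3428 0.009
0.045 191 A [0.4869 0.4886 0.521 ] B [-0.3738 -0.3499 -0.3189]
0.055 189 A [0.4865 0.4884 0.5203] B [-0.3735 -0.3505 -0.3192]
0.065 199 A [0.4865 0.4882 0.5214] B [-0.3734 -0.3515 -0.3183]
top 914 [0.4587 0.5439] [-0.3848 -0.384  -0.3816 -0.3083 -0.306  -0.295 ]
```

View pics/h6.png

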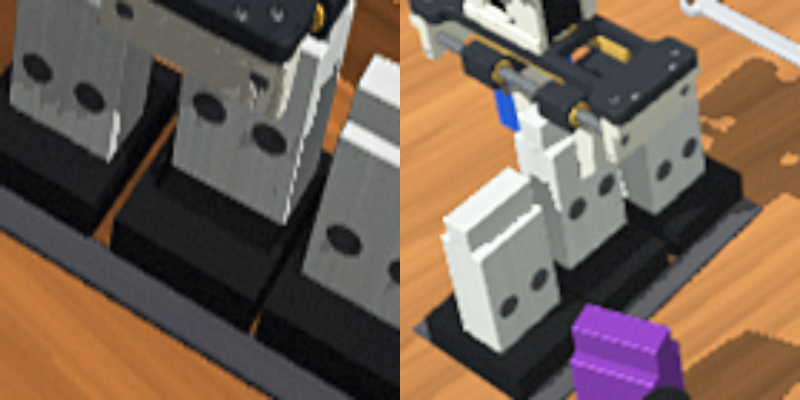

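```bash
python3 - <<'E'
from h import *
s=sense(); u=ang(11.3); v=ang(101.3); t=s["tcp_pos"]+.0054*v-.001*u; t[2]=.111
print(t,np.array(s["tool_rot"]).round(4).tolist()); row(t,tool(101.3,0))
E
```

```text
[ 0.5601409  -0.23212536  0.111     ] [[-0.1955, 0.9807, 0.0085], [0.9807, 0.1955, -0.0044], [-0.0059, 0.0075, -1.0]]
xyz [ 0.0068 -0.0013  0.0009] w [ 0.0047  0.0038 -0.0003] rows 0.1
```

{"op": "apply_moves", "data": {
  "commands": [
    {"fingers": 0.1, "x": 0.003, "y": -0.0006, "z": 0, "wx": 0.002, "wy": 0.002, "wz": 0},
    {"fingers": 0.1, "x": 0.0068, "y": -0.0013, "z": 0.001, "wx": 0.0047, "wy": 0.0038, "wz": 0},
    {"fingers": 0.1, "x": 0.0068, "y": -0.0013, "z": 0.001, "wx": 0.0047, "wy": 0.0038, "wz": 0},
    {"fingers": 0.1, "x": 0.0068, "y": -0.0013, "z": 0.001, "wx": 0.0047, "wy": 0.0038, "wz": 0},
    {"fingers": 0.1, "x": 0.0068, "y": -0.0013, "z": 0.001, "wx": 0.0047, "wy": 0.0038, "wz": 0},
    {"fingers": 0.1, "x": 0.0068, "y": -0.0013, "z": 0.001, "wx": 0.0047, "wy": 0.0038, "wz": 0}
  ]
}}

```text
time: 14.23
tcp_pos: [0.559, -0.2315, 0.1088]
tool_rot: [[-0.195, 0.981, -0.003], [0.981, 0.195, 0.002], [0.003, -0.003, -1.0]]
contact_force: [-0.4, -0.8, -6.3]
grip_width: 0.0361
gripper_force: 45.0
```

```bash
cat > m.py <<'E'
from h import *
u=ang(11.3)[:2]; v=ang(101.3)[:2]
for c in ("side","scene","wrist"):
    d=optics.get_image(c); X=cloud(d); A=X[...,:2]@u; B=X[...,:2]@v; Z=X[...,2]
    s=sense(); t=s["tcp_pos"]; print(c,t.round(4),"uv",(t[:2]@u).round(4),(t[:2]@v).round(4),s["tool_rot"][:,2].round(4),s["contact_force"].round(1))
    m=(abs(A-.503)<.03)&(abs(B+.34)<.034)
    for lo in (.035,.045,.055,.065):
        q=m&(Z>lo)&(Z<lo+.01)
        if q.sum()>5: print(lo,q.sum(),"A",np.nanpercentile(A[q],[1,50,99]).round(4),"B",np.nanpercentile(B[q],[1,50,99]).round(4),"zmin",Z[q].min().round(4))
    if c!="scene":
        q=(abs(Z-.027)<.0015)&(abs(A-.503)<.05)&(abs(B+.34)<.036); print("top",np.nanpercentile(A[q],[1,99]).round(4),np.nanpercentile(B[q],[1,99]).round(4))
E
python3 m.py
```

```text
side [ 0.5589 -0.2315  0.1088] uv 0.5027 -0.3366 [-0.0034  0.002  -1.    ] [ 0.2 -0.7 -8.3]
0.035 78 A [0.484  0.4857 0.5151] B [-0.3668 -0.3408 -0.3127] zmin 0.0385
0.045 190 A [0.4837 0.4856 0.5166] B [-0.3669 -0.3445 -0.3116] zmin 0.045
0.055 192 A [0.4839 0.4856 0.5177] B [-0.3666 -0.344  -0.3125] zmin 0.055
0.065 200 A [0.4835 0.4857 0.5168] B [-0.3665 -0.344  -0.3119] zmin 0.0651
top [0.4588 0.5471] [-0.3748 -0.3069]
scene [ 0.5589 -0.2315  0.1087] uv 0.5027 -0.3366 [-0.0034  0.002  -1.    ] [-0.2 -0.5 -7.5]
0.035 38 A [0.4975 0.5179 0.5207] B [-0.3696 -0.3548 -0.3153] zmin 0.0389
0.045 112 A [0.4968 0.519  0.5216] B [-0.3704 -0.3487 -0.313 ] zmin 0.045
0.055 107 A [0.4961 0.5182 0.5216] B [-0.3698 -0.3514 -0.315 ] zmin 0.0551
0.065 113 A [0.496  0.5188 0.5218] B [-0.3698 -0.3514 -0.3135] zmin 0.0652
wrist [ 0.5589 -0.2315  0.1088] uv 0.5027 -0.3366 [-0.0034  0.002  -1.    ] [-0.   1.4 -6.1]
0.035 91 A [0.4845 0.5041 0.518 ] B [-0.3115 -0.3112 -0.3109] zmin 0.0391
0.045 175 A [0.4844 0.5016 0.5185] B [-0.3114 -0.3111 -0.3107] zmin 0.0453
0.055 215 A [0.4843 0.5016 0.5185] B [-0.3113 -0.3109 -0.3105] zmin 0.0551
0.065 231 A [0.4842 0.5017 0.5185] B [-0.3112 -0.3107 -0.3104] zmin 0.065
top [0.4579 0.547 ] [-0.3571 -0.3064]
```

{"op": "apply_moves", "data": {
  "commands": [
    {"fingers": 0.1, "x": -0.0012, "y": 0.001, "z": 0.003, "wx": -0.0015, "wy": -0.0013, "wz": 0},
    {"fingers": 0.1, "x": -0.0012, "y": 0.001, "z": 0.006, "wx": -0.0015, "wy": -0.0013, "wz": 0},
    {"fingers": 0.1, "x": -0.0012, "y": 0.001, "z": 0.009, "wx": -0.0015, "wy": -0.0013, "wz": 0},
    {"fingers": 0.1, "x": -0.0012, "y": 0.001, "z": 0.009, "wx": -0.0015, "wy": -0.0013, "wz": 0},
    {"fingers": 0.1, "x": -0.0012, "y": 0.001, "z": 0.009, "wx": -0.0015, "wy": -0.0013, "wz": 0},
    {"fingers": 0.1, "x": -0.0012, "y": 0.001, "z": 0.009, "wx": -0.0015, "wy": -0.0013, "wz": 0}
  ]
}}

```text
time: 14.88
tcp_pos: [0.5599, -0.2322, 0.1015]
tool_rot: [[-0.195, 0.981, -0.001], [0.981, 0.195, 0.0], [0.001, -0.001, -1.0]]
contact_force: [-0.1, 0.9, -7.1]
grip_width: 0.0355
gripper_force: 45.0
```

```bash
python3 m.py
```

```text
side [ 0.5599 -0.2323  0.1016] uv 0.5036 -0.3375 [-5.e-04  4.e-04 -1.e+00] [-0.4  0.1 -7.7]
0.035 186 A [0.4848 0.4865 0.518 ] B [-0.3679 -0.3442 -0.313 ] zmin 0.035
0.045 185 A [0.4849 0.4866 0.518 ] B [-0.3677 -0.3457 -0.3129] zmin 0.0452
0.055 188 A [0.4848 0.4865 0.5179] B [-0.3676 -0.3454 -0.313 ] zmin 0.055
0.065 199 A [0.4845 0.4865 0.518 ] B [-0.3675 -0.3439 -0.3128] zmin 0.065
top [0.4589 0.5467] [-0.375  -0.3069]
scene [ 0.5599 -0.2323  0.1017] uv 0.5036 -0.3375 [-5.e-04  4.e-04 -1.e+00] [ 0.3  0.3 -6.8]
0.035 102 A [0.4985 0.5196 0.5219] B [-0.3712 -0.3515 -0.3156] zmin 0.035
0.045 113 A [0.4979 0.5193 0.5224] B [-0.3712 -0.3519 -0.3145] zmin 0.0451
0.055 104 A [0.4969 0.5197 0.5224] B [-0.3708 -0.3525 -0.3163] zmin 0.0552
0.065 103 A [0.4963 0.5197 0.5223] B [-0.3714 -0.351  -0.3148] zmin 0.065
wrist [ 0.5599 -0.2323  0.1017] uv 0.5036 -0.3375 [-4.e-04  3.e-04 -1.e+00] [-0.2  0.4 -7.2]
0.035 174 A [0.4854 0.502  0.5195] B [-0.3126 -0.3122 -0.3119] zmin 0.0351
0.045 204 A [0.4853 0.502  0.5193] B [-0.3123 -0.312  -0.3117] zmin 0.0451
0.055 219 A [0.4852 0.5026 0.5194] B [-0.3121 -0.3118 -0.3115] zmin 0.055
0.065 272 A [0.4853 0.5026 0.5196] B [-0.312  -0.3116 -0.3113] zmin 0.065
top [0.4579 0.547 ] [-0.356  -0.3065]
```

{"op": "apply_moves", "data": {
  "commands": [
    {"fingers": 0.1, "x": -0.0003, "y": 0.0001, "z": 0.0015, "wx": 0, "wy": 0, "wz": 0},
    {"fingers": 0.1, "x": -0.0003, "y": 0.0001, "z": 0.003, "wx": 0, "wy": 0, "wz": 0},
    {"fingers": 0.1, "x": -0.0003, "y": 0.0001, "z": 0.0045, "wx": 0, "wy": 0, "wz": 0},
    {"fingers": 0.1, "x": -0.0003, "y": 0.0001, "z": 0.006, "wx": 0, "wy": 0, "wz": 0},
    {"fingers": 0.1, "x": -0.0003, "y": 0.0001, "z": 0.0075, "wx": 0, "wy": 0, "wz": 0},
    {"fingers": 0.1, "x": -0.0003, "y": 0.0001, "z": 0.0085, "wx": 0, "wy": 0, "wz": 0},
    {"fingers": 0.1, "x": -0.0003, "y": 0.0001, "z": 0.0085, "wx": 0, "wy": 0, "wz": 0}
  ]
}}

```text
time: 15.62
tcp_pos: [0.5599, -0.2324, 0.0945]
tool_rot: [[-0.195, 0.981, -0.001], [0.981, 0.195, 0.001], [0.001, -0.001, -1.0]]
contact_force: [-0.2, 0.1, -6.6]
grip_width: 0.0359
gripper_force: 45.0
```

{"op": "apply_moves", "data": {
  "commands": [
    {"fingers": 0.1, "x": 0, "y": 0, "z": 0.0012, "wx": 0, "wy": 0, "wz": 0},
    {"fingers": 0.1, "x": 0, "y": 0, "z": 0.0025, "wx": 0, "wy": 0, "wz": 0},
    {"fingers": 0.1, "x": 0, "y": 0, "z": 0.004, "wx": 0, "wy": 0, "wz": 0},
    {"fingers": 0.1, "x": 0, "y": 0, "z": 0.0055, "wx": 0, "wy": 0, "wz": 0},
    {"fingers": 0.1, "x": 0, "y": 0, "z": 0.007, "wx": 0, "wy": 0, "wz": 0},
    {"fingers": 0.1, "x": 0, "y": 0, "z": 0.008, "wx": 0, "wy": 0, "wz": 0},
    {"fingers": 0.1, "x": 0, "y": 0, "z": 0.008, "wx": 0, "wy": 0, "wz": 0}
  ]
}}

```text
time: 16.2
tcp_pos: [0.5598, -0.2324, 0.0881]
tool_rot: [[-0.195, 0.981, -0.001], [0.981, 0.195, 0.001], [0.001, -0.001, -1.0]]
contact_force: [-0.3, 0.5, -6.5]
grip_width: 0.0357
gripper_force: 45.0
```

{"op": "apply_moves", "data": {
  "commands": [
    {"fingers": 0.1, "x": 0, "y": 0, "z": 0.0015, "wx": 0, "wy": 0, "wz": 0},
    {"fingers": 0.1, "x": 0, "y": 0, "z": 0.003, "wx": 0, "wy": 0, "wz": 0},
    {"fingers": 0.1, "x": 0, "y": 0, "z": 0.0045, "wx": 0, "wy": 0, "wz": 0},
    {"fingers": 0.1, "x": 0, "y": 0, "z": 0.006, "wx": 0, "wy": 0, "wz": 0},
    {"fingers": 0.1, "x": 0, "y": 0, "z": 0.007, "wx": 0, "wy": 0, "wz": 0},
    {"fingers": 0.1, "x": 0, "y": 0, "z": 0.0075, "wx": 0, "wy": 0, "wz": 0},
    {"fingers": 0.1, "x": 0, "y": 0, "z": 0.0075, "wx": 0, "wy": 0, "wz": 0}
  ]
}}

```text
time: 16.78
tcp_pos: [0.56, -0.2325, 0.0823]
tool_rot: [[-0.195, 0.981, -0.001], [0.981, 0.195, 0.001], [0.001, -0.001, -1.0]]
contact_force: [0.3, -0.5, -7.4]
grip_width: 0.0359
gripper_force: 45.0
```

{"op": "apply_moves", "data": {
  "commands": [
    {"fingers": 0.1, "x": 0, "y": 0, "z": 0.0004, "wx": 0, "wy": 0, "wz": 0},
    {"fingers": 0.1, "x": 0, "y": 0, "z": 0.0006, "wx": 0, "wy": 0, "wz": 0},
    {"fingers": 0.1, "x": 0, "y": 0, "z": 0.0006, "wx": 0, "wy": 0, "wz": 0}
  ]
}}

```text
time: 17.03
tcp_pos: [0.56, -0.2325, 0.082]
tool_rot: [[-0.195, 0.981, -0.0], [0.981, 0.195, 0.0], [0.0, -0.0, -1.0]]
contact_force: [-0.3, -0.2, -7.0]
grip_width: 0.036
gripper_force: 45.0
```

{"op": "apply_moves", "data": {
  "commands": [
    {"fingers": 0.1, "x": 0, "y": 0, "z": 0.0005, "wx": 0, "wy": 0, "wz": 0},
    {"fingers": 0.1, "x": 0, "y": 0, "z": 0.001, "wx": 0, "wy": 0, "wz": 0},
    {"fingers": 0.1, "x": 0, "y": 0, "z": 0.001, "wx": 0, "wy": 0, "wz": 0},
    {"fingers": 0.1, "x": 0, "y": 0, "z": 0.001, "wx": 0, "wy": 0, "wz": 0}
  ]
}}

```text
time: 17.37
tcp_pos: [0.5601, -0.2326, 0.0819]
tool_rot: [[-0.196, 0.981, -0.0], [0.981, 0.196, -0.0], [-0.0, -0.0, -1.0]]
contact_force: [-2.0, 0.5, 1.8]
grip_width: 0.0357
gripper_force: 45.0
```

{"op": "apply_moves", "data": {
  "commands": [
    {"fingers": 0.1, "x": 0, "y": 0, "z": 0.0004, "wx": 0, "wy": 0, "wz": 0},
    {"fingers": 0.1, "x": 0, "y": 0, "z": 0.0006, "wx": 0, "wy": 0, "wz": 0},
    {"fingers": 0.1, "x": 0, "y": 0, "z": 0.0006, "wx": 0, "wy": 0, "wz": 0}
  ]
}}

```text
time: 17.62
tcp_pos: [0.5602, -0.2327, 0.0819]
tool_rot: [[-0.196, 0.981, 0.0], [0.981, 0.196, -0.0], [-0.0, 0.0, -1.0]]
contact_force: [-4.3, 0.1, 5.9]
grip_width: 0.0358
gripper_force: 45.0
```

```bash
cat > c.py <<'E'
from h import *
u=ang(11.3)[:2]; v=ang(101.3)[:2]
for c in ("side","scene","wrist"):
    d=optics.get_image(c); X=cloud(d); A=X[...,:2]@u; B=X[...,:2]@v; Z=X[...,2]
    m=(abs(A-.503)<.03)&(abs(B+.34)<.034)
    for z0 in (.132,.112):
        q=m&(abs(Z-z0)<.004); print(c,z0,q.sum(),np.median(Z[q]).round(4) if q.sum() else 0,np.std(Z[q]).round(4) if q.sum() else 0)
    for lo in (.03,.05,.07,.09):
        q=m&(Z>lo)&(Z<lo+.015)
        if q.sum()>20: print(lo,"A",np.nanpercentile(A[q],[2,50]).round(4),"B",np.nanpercentile(B[q],[2,98]).round(4))
E
python3 c.py
```

```text
side 0.132 0 0 0
side 0.112 60 0.1119 0.0019
0.03 A [0.4849 0.4867] B [-0.3679 -0.3137]
0.05 A [0.4849 0.4865] B [-0.3676 -0.3137]
0.07 A [0.4854 0.4875] B [-0.3673 -0.3577]
0.09 A [0.4858 0.4875] B [-0.367  -0.3578]
scene 0.132 72 0.1325 0.002
scene 0.112 108 0.1125 0.0023
0.03 A [0.4999 0.5195] B [-0.3706 -0.3164]
0.05 A [0.4989 0.5199] B [-0.3705 -0.3165]
0.07 A [0.4925 0.5193] B [-0.3704 -0.3259]
0.09 A [0.4884 0.5188] B [-0.3701 -0.348 ]
wrist 0.132 4303 0.1321 0.0012
wrist 0.112 3710 0.1122 0.0014
0.03 A [0.4856 0.5022] B [-0.3125 -0.3118]
0.05 A [0.4857 0.5027] B [-0.3122 -0.3114]
0.07 A [0.4852 0.5022] B [-0.3257 -0.3111]
0.09 A [0.4741 0.5034] B [-0.3271 -0.3108]
```

The top is at 132 mm and the foot is loaded on the floor, so the jaw is home. Release and lift clear.

{"op": "apply_moves", "data": {
  "commands": [
    {"fingers": 0.45, "x": 0, "y": 0, "z": 0, "wx": 0, "wy": 0, "wz": 0},
    {"fingers": 0.55, "x": 0, "y": 0, "z": 0, "wx": 0, "wy": 0, "wz": 0},
    {"fingers": 0.7, "x": 0, "y": 0, "z": 0, "wx": 0, "wy": 0, "wz": 0},
    {"fingers": 0.8, "x": 0, "y": 0, "z": 0, "wx": 0, "wy": 0, "wz": 0},
    {"fingers": 0.8, "x": 0, "y": 0, "z": 0, "wx": 0, "wy": 0, "wz": 0},
    {"fingers": 0.8, "x": 0, "y": 0, "z": -0.01, "wx": 0, "wy": 0, "wz": 0},
    {"fingers": 0.8, "x": 0, "y": 0, "z": -0.03, "wx": 0, "wy": 0, "wz": 0},
    {"fingers": 0.8, "x": 0, "y": 0, "z": -0.06, "wx": 0, "wy": 0, "wz": 0}
  ]
}}

```text
time: 18.43
tcp_pos: [0.5589, -0.2319, 0.1276]
tool_rot: [[-0.195, 0.981, -0.004], [0.981, 0.195, 0.003], [0.003, -0.004, -1.0]]
contact_force: [-0.3, 0.8, 0.1]
grip_width: 0.0732
gripper_force: 0.0
```

{"op": "apply_moves", "data": {
  "commands": [
    {"fingers": 0.8, "x": 0, "y": 0, "z": -0.04, "wx": 0, "wy": 0, "wz": 0},
    {"fingers": 0.8, "x": 0, "y": 0, "z": -0.08, "wx": 0, "wy": 0, "wz": 0},
    {"fingers": 0.8, "x": 0, "y": 0, "z": -0.12, "wx": 0, "wy": 0, "wz": 0},
    {"fingers": 0.8, "x": 0, "y": 0, "z": -0.16, "wx": 0, "wy": 0, "wz": 0},
    {"fingers": 0.8, "x": 0, "y": 0, "z": -0.2, "wx": 0, "wy": 0, "wz": 0},
    {"fingers": 0.8, "x": 0, "y": 0, "z": -0.2, "wx": 0, "wy": 0, "wz": 0},
    {"fingers": 0.8, "x": 0, "y": 0, "z": -0.2, "wx": 0, "wy": 0, "wz": 0}
  ]
}}

```text
time: 19.02
tcp_pos: [0.5608, -0.2329, 0.2914]
tool_rot: [[-0.196, 0.981, 0.004], [0.981, 0.196, -0.002], [-0.003, 0.003, -1.0]]
contact_force: [-0.1, -0.3, -1.2]
grip_width: 0.0734
gripper_force: 0.0
```

```bash
python3 c.py; python3 - <<'E'
from h import *
a=optics.get_image("side")["img"][180:430,260:560]; b=optics.get_image("scene")["img"][190:440,130:430]
cv2.imwrite("pics/end.png",np.hstack([cv2.resize(i,(400,333)) for i in (a,b)])[:,:,::-1])
E
```

```text
side 0.132 493 0.132 0.0012
side 0.112 341 0.1122 0.0017
0.03 A [0.485  0.4866] B [-0.3682 -0.3143]
0.05 A [0.4848 0.4865] B [-0.3683 -0.3139]
0.07 A [0.485  0.4866] B [-0.3683 -0.3142]
0.09 A [0.4851 0.4866] B [-0.3683 -0.3137]
scene 0.132 251 0.1322 0.0016
scene 0.112 184 0.1119 0.0019
0.03 A [0.5003 0.5197] B [-0.3714 -0.3163]
0.05 A [0.4993 0.52  ] B [-0.3714 -0.3169]
0.07 A [0.4989 0.5198] B [-0.3714 -0.3177]
0.09 A [0.4923 0.5198] B [-0.3712 -0.3171]
wrist 0.132 1395 0.1319 0.0008
wrist 0.112 911 0.1119 0.0009
0.03 A [0.4863 0.5035] B [-0.3127 -0.3123]
0.05 A [0.4859 0.5013] B [-0.3128 -0.3123]
0.07 A [0.4861 0.5024] B [-0.3127 -0.3123]
0.09 A [0.4857 0.5024] B [-0.3128 -0.3123]
```

View pics/end.png

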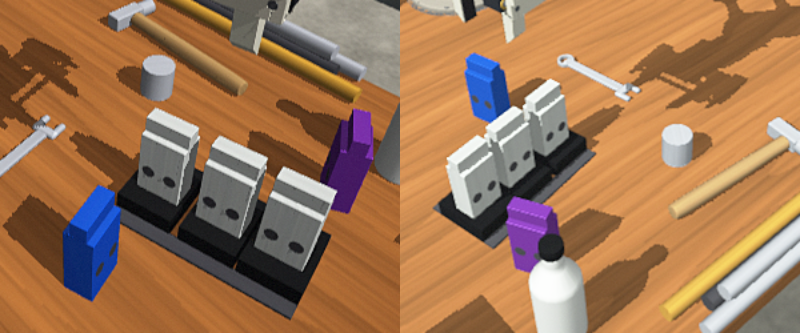

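The middle jaw (side crop (235,190)) stands straight and fully home, tongue up. Its neighbours, the slug and the wrench are where they were, and the gripper is clear.

```bash
python3 -c "
from h import *
print(order.close_job())"
```

```text
the job is handed in; nothing more can be done
None
```

The fallen jaw was stood upright on the bench and let go, then regripped by its broad faces and lowered into the middle holder until the floor took its weight. It was released there upright, tongue up, top 132 mm above the bench, and the job was handed in at about 19 s; no verdict was returned.

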